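Clear down a repair bench: unload the board holder, hang up the tools

ROBOT

A 7-joint arm with a two-finger parallel gripper is mounted at the origin on the work surface. World frame = base frame: x ahead of the robot, y to its left, z up, the work surface at z = 0. Lengths are in m, angles in rad, forces in N, time in s.
With the tool pointing down it reaches from about 0.425 to 0.95 m from the base axis. Payload 4.7 kg.
Tool frame: the origin (TCP) lies on the centre line of the jaws, within the pads' length; the fingertips stand 22 mm ahead of it and the grasp point (between the pads) lies 3 mm ahead of it (arm.tip_reach is the distance from the TCP to the fingertips, in m); z points along the fingers, y is the line along which they close (so a half turn about z gives the same grasp; the last joint's range is limited). The gripper opens to 85 mm and grips with 20 to 120 N. Pads are 22 mm wide; open, the fingers measure 114 mm over their backs; the gripper's body (76 mm by 85 mm) begins 54 mm behind the grasp point. The pads swing forward as they close: fully open they stand 13 mm farther back than shut.
Start: joints at [-1.271, 0.469, -0.049, 1.532, 0.024, 1.141, -0.082], TCP at [0.218, 0.639, 0.253] pointing down, gripper open.
Joint ranges: [-2.59, 2.59], [-0.33, 1.99], [-1.39, 1.29], [0.1, 2.45], [-1.04, 4.18], [0.21, 1.99], [-2.66, 2.66]. Speed limits (rad/s): [2.57, 2.57, 3.14, 3.14, 3.14, 3.14, 3.14].

INTERFACE

Orientations are given as a 3x3 rotation matrix whose columns are the frame's x, y, z axes.
In Python, from cell import arm gives the robot as it stands.
- The arm moves only by the tool jog_arm, never from a script. Its argument "targets" is a list of rows, each a list of 5 numbers: the closure, from -1 (fully open) to 1 (shut), then the shift along the tool's x, y, z each as a share of 0.3 m, from -1 to 1, then the turn about the tool's z as a share of 180 degrees, from -1 to 1. In form: [[jaw, dx, dy, dz, turn], ...]. A call has 1 to 5 rows; each row is the pose to reach, as a shift and turn from the pose commanded when the call began, along the tool's axes at that moment, turning the shorter way round; what a row does not reach only later rows make up. A row lasts 1/8 s, in which the tool goes at most 62.5 mm and 10.7 degrees, less where a joint would pass 70% of its speed; a pose out of reach is approached as far as the arm can. A call with a number of a shift or a turn outside -1 to 1 is refused whole. A call with a gripper value outside its range is refused whole. The fingers move at their own pace and stop on an object; "newtons" is the grip in N (left out, the last holds). Time passes only in rows, so rows that repeat a pose let the fingers close. It gives the time, the measured TCP pose, the force, the opening and the grip force at its end, in the units of the state.
- arm.state(): the state, without advancing time (a new reading comes with each control period).
- arm.get_image(name): name is "side" or "top" or "wrist"; returns a dict with "pixels" (420x560x3 uint8, blue, green, red), "mtx" (3x3 intrinsics, pixels), "distortion" ([k1, k2, p1, p2, k3] as OpenCV has them; the pictures are not rectified), "R" (3x3) and "t" (3): a world point X has camera coordinates R X + t. Camera axes: x right, y down, z forward; pixel columns grow to the right and rows downward; lengths in m; the calibration is good to about 2 mm. A picture is of the moment at which its call begins. There is no depth.
- arm.hand_in(): hands the job in; it is judged then, once.
The state is a dict: "time": time; "qpos": joint angles; "joint_vel": joint speeds; "tau": joint torques, N m; "position": TCP position; "tcp_rot": TCP orientation; "ft_force": force on the tool from outside, world axes, zero at the start; "moment": the same for the moment, N m; "opening": opening from 0.0 (shut) to 1.0 (fully open); "grasp_force": force on a finger pad.
Only numpy, scipy, OpenCV 4.12 (cv2) and the standard library are available. Lean on these libraries where they do the work, as an engineer would, in place of code of your own. Each camera call takes 0.05 s, during which the arm holds its last target. There are 200 camera calls.

TASK

The repair is finished, so clear the bench: turn the clamp knob of the board holder anticlockwise to free its sliding jaw, slide the jaw back, take the instrument out and lay it flat, open side up, in the black tray; then slide the empty jaw fully home against the fixed jaw and turn the knob clockwise to lock it again. Hang every loose hand tool that has a hanging eye by that eye on a free peg of the sloping tool rack, one tool to a peg, pushed down to the face of the rack. Leave the other things on the bench where they are.

Things in the scene. Friction and masses are not known exactly. Their poses are not given: they have to be found in the camera images.
- holder: Fixed board holder, 90 x 270 mm base plate 8 mm thick with two aluminium rails (tops 18 mm above the bench) along its y. Origin: middle of its underside; y runs along the rails from the fixed jaw towards the open end, z up. The fixed jaw is a plain block, 80 mm wide in x, its inner face at y = -94 mm and its top 52 mm high.
- jaw (a joint): Position in m of the sliding jaw along the holder's +y: 0 where it holds the instrument, 0.040 fully open, -0.0945 fully home (its lip meets the fixed jaw). Aluminium carriage 80 mm wide (x), 48 long (y), top 50 mm above the bench. Its lip reaches 6 mm over the instrument's end: slide it back 10 mm or more, then lift out. Free it slides with 2 N (use the knob as its handle); locked it stands 30 N.
- knob (a joint): Angle in rad of the black clamp knob on top of the sliding jaw, anticlockwise from above: 0 fully tight, 1.5 fully loose (stops at both). The clamp lets go at about 0.65, going up, and bites below about 0.6; count it freed above 0.7 and locked below 0.3. Turning takes about 0.1 N m, the last of tightening 0.2 N m.
- knob_grip (a point): Point on the knob's axis where to grip it, 78 mm above the bench. The grip is a bar 42 mm long (along this frame's x, which turns with the knob), 13 mm thick (y), reaching 17 mm below and 13 mm above this point; white mark at its +x end, a 36 mm disc under it. It rides on the jaw, 24 mm behind the jaw's face.
- instrument: The repaired hand-held instrument: blue plastic case 56 mm (x) by 100 mm (y) by 26 mm high, the back off so that its green circuit board shows on top; 0.16 kg. Origin: middle of its underside; z up. Starts clamped in the holder on the rails, its x and y along those of the holder; the sides across x are free to grip.
- tray: Fixed black tray, 180 mm (x) by 135 mm (y), 26 mm high, 4 mm walls and floor. Origin: middle of its underside; z up.
- rack: Fixed dark steel tool rack: face 285 mm wide (y), 190 mm up the slope, rising away from the robot at 40 degrees from 12 to 134 mm high. Origin: middle of its underside, x level, uphill. Five pegs in a row, 35 mm below the top edge, 56 mm apart, 6 mm thick, 39 mm long, round-ended, square to the face: along (-0.643, 0, 0.766) here. A mirror hangs on the second from the left and stays.
- peg1 (a point): The leftmost peg of the rack (a free one): point on the peg's axis 3.5 mm off the face, where the centre of a hung eye ends up, give or take 4 mm. Axes as the rack's.
- peg2 (a point): The middle peg of the rack (a free one): point on the peg's axis 3.5 mm off the face, where the centre of a hung eye ends up, give or take 4 mm. Axes as the rack's.
- peg3 (a point): The second from the right peg of the rack (a free one): point on the peg's axis 3.5 mm off the face, where the centre of a hung eye ends up, give or take 4 mm. Axes as the rack's.
- peg4 (a point): The rightmost peg of the rack (a free one): point on the peg's axis 3.5 mm off the face, where the centre of a hung eye ends up, give or take 4 mm. Axes as the rack's.
- spanner: Open-ended steel spanner 143 mm long, handle 13 mm wide and 9 mm thick, two-pronged head 26 mm wide at the far end; 70 g. Origin under the middle of the handle, on the underside; x along the tool to the eye, z out of its upper side; balances 3 to 11 mm from the origin towards the eye. Hangs just as well turned over. Absent in some starts.
- pry_tool: Black plastic pry tool 147 mm long, handle 16 mm wide and 11 mm thick, tapering to a flat tip; 40 g. Origin under the middle of the handle, on the underside; x along the tool to the eye, z out of its upper side; balances 3 to 11 mm from the origin towards the eye. Hangs just as well turned over. Absent in some starts.
- scraper: Scraper 146 mm long, grey plastic handle 18 mm wide and 12 mm thick, flat steel blade 34 mm wide; 60 g. Origin under the middle of the handle, on the underside; x along the tool to the eye, z out of its upper side; balances 3 to 11 mm from the origin towards the eye. Hangs just as well turned over. Absent in some starts.
- nut_driver: Nut driver 148 mm long, grey plastic handle 17 mm wide and 13 mm thick, thin round shank with a socket 13 mm thick; 70 g. Origin under the middle of the handle, on the underside; x along the tool to the eye, z out of its upper side; balances 3 to 11 mm from the origin towards the eye. Hangs just as well turned over. Absent in some starts.
- spanner_eye (a point): Centre of the hanging eye of the spanner, a round loop at the end of its handle: hole 13 mm, outside 28 mm, 7 mm thick; it lies at (62, 0, 3.5) mm in the tool's frame. Axes as the tool's.
- pry_tool_eye (a point): Centre of the hanging eye of the pry tool, a round loop at the end of its handle: hole 13 mm, outside 28 mm, 7 mm thick; it lies at (62, 0, 3.5) mm in the tool's frame. Axes as the tool's.
- scraper_eye (a point): Centre of the hanging eye of the scraper, a round loop at the end of its handle: hole 13 mm, outside 28 mm, 7 mm thick; it lies at (62, 0, 3.5) mm in the tool's frame. Axes as the tool's.
- nut_driver_eye (a point): Centre of the hanging eye of the nut driver, a round loop at the end of its handle: hole 13 mm, outside 28 mm, 7 mm thick; it lies at (62, 0, 3.5) mm in the tool's frame. Axes as the tool's.
- solvent: Amber bottle 52 mm thick, 130 mm high, at the back; a bystander. Origin at its foot.
- solder_reel: Metal reel 60 mm wide, 40 mm high; a bystander. Origin at its foot.
- meter: Yellow multimeter 150 x 75 x 34 mm; a bystander. Origin under its middle.
- parts_dish: Steel dish 64 mm wide, 22 mm high; a bystander. Origin under its middle.
- mouse: Black computer mouse 100 x 58 x 26 mm; a bystander. Origin under its middle.

How it is judged:
On the way, in this order (a step that is already met when the one before it is completed fails the run):
1. the knob is turned anticlockwise and the jaw freed, the instrument still in place (value of joint knob above 0.65 rad and horizontal distance between instrument and holder below 0.075 m), for 0.1 s.
2. the freed jaw is slid back clear of the instrument (value of joint jaw above 0.006 m and z of instrument in the frame of holder below 0.03 m), for 0.1 s.
3. the instrument lies flat in the tray, open side up, let go (horizontal distance between instrument and tray below 0.07 m and z of instrument in the frame of tray below 0.01 m and angle between instrument's own z axis and vertical below 0.12 rad and contact force between the fingers and instrument below 0.1 N), for 0.2 s.
4. the empty jaw is fully home and locked (value of joint jaw below -0.0875 m and value of joint knob below 0.3 rad), for 0.2 s.
At the end, for the whole second after the job is handed in: Instrument flat (7 degrees), open side up, on the tray floor; jaw within 7 mm of its home stop, knob below 0.3 rad; every tool present has a peg through its eye, the eye centre within 11 mm of the peg's point at the rack face, one tool to a peg (eyes over 30 mm apart) (all of step 4 and horizontal distance between instrument and tray below 0.07 m and z of instrument in the frame of tray below 0.01 m and angle between instrument's own z axis and vertical below 0.12 rad and (distance between spanner_eye and peg1 below 0.011 m or distance between spanner_eye and peg2 below 0.011 m or distance between spanner_eye and peg3 below 0.011 m or distance between spanner_eye and peg4 below 0.011 m) and (distance between pry_tool_eye and peg1 below 0.011 m or distance between pry_tool_eye and peg2 below 0.011 m or distance between pry_tool_eye and peg3 below 0.011 m or distance between pry_tool_eye and peg4 below 0.011 m) and (distance between scraper_eye and peg1 below 0.011 m or distance between scraper_eye and peg2 below 0.011 m or distance between scraper_eye and peg3 below 0.011 m or distance between scraper_eye and peg4 below 0.011 m) and (distance between nut_driver_eye and peg1 below 0.011 m or distance between nut_driver_eye and peg2 below 0.011 m or distance between nut_driver_eye and peg3 below 0.011 m or distance between nut_driver_eye and peg4 below 0.011 m) and distance between spanner_eye and pry_tool_eye above 0.03 m and distance between each of spanner_eye, pry_tool_eye and scraper_eye above 0.03 m and distance between each of spanner_eye, pry_tool_eye, scraper_eye and nut_driver_eye above 0.03 m); the robot touches nothing.
It fails at once if the solvent is moved more than 40 mm (distance of solvent from where it was at the start of the episode above 0.04 m).
It fails at once if the solder reel is moved more than 40 mm (distance of solder_reel from where it was at the start of the episode above 0.04 m).
It fails at once if the meter is moved more than 40 mm (distance of meter from where it was at the start of the episode above 0.04 m).
It fails at once if the parts dish is moved more than 40 mm (distance of parts_dish from where it was at the start of the episode above 0.04 m).
It fails at once if the mouse is moved more than 40 mm (distance of mouse from where it was at the start of the episode above 0.04 m).
Of spanner, pry_tool, scraper, nut_driver only 3 to 4 are there at a start; the rules pass over those that are not, and their reading is None.
At some moment in a run one of spanner, pry_tool, scraper, nut_driver may be knocked a few centimetres aside while the robot is not near it.
Once in a run the grip may slacken for a moment while it holds something.
It also fails if it takes over 200 s, if anything falls off the work surface, if the arm or the gripper's body presses on something with over 40 N, if the wrist force passes 120 N, or if a joint passes its speed limit or range.

## Working session

There is one attempt and no reset: what is moved stays moved. The work goes in short steps, Python scripts to look and compute and a tool call to move; the robot and the scene stay as the last step left them, time stands still between calls to the robot, and variables do not carry over. Pictures are saved under pics/ and viewed, at most 14 in all, crops included, and the job is handed in when it is done.

Besides the shell and the picture viewer there is one more tool, called after "Emit:" as a command line: name --pt "numbers of a row" for each row, then --argument value for the rest. jog_arm: Moves the arm, as the interface text tells. Its arguments: {"type":"object","properties":{"targets":{"type":"array","items":{"type":"array","items":{"type":"number"}}},"newtons":{"type":"number"}},"required":["targets"]}

```bash
mkdir -p pics; ls
python3 - <<'E'
from cell import arm
import cv2,numpy as np
s=arm.state(); print({k:np.round(v,3).tolist() for k,v in s.items()}, arm.tip_reach)
for n in ("top","side","wrist"):
    d=arm.get_image(n); cv2.imwrite(f"pics/{n}0.png",d["pixels"])
    print(n,np.round(d["mtx"],1).tolist(),d["distortion"],np.round(d["R"],3).tolist(),np.round(d["t"],3).tolist(), np.round(-np.array(d["R"]).T@d["t"],3))
E
```

```text
pics
{'time': 0.0, 'qpos': [-1.271, 0.469, -0.049, 1.534, 0.024, 1.141, -0.082], 'joint_vel': [0.002, 0.0, -0.0, -0.001, -0.001, -0.001, 0.001], 'tau': [-0.0, -51.031, -0.046, -23.772, 0.011, 0.008, 0.0], 'position': [0.218, 0.638, 0.252], 'tcp_rot': [[-0.946, 0.323, -0.001], [0.323, 0.946, -0.002], [-0.0, -0.002, -1.0]], 'ft_force': [0.206, -0.21, 0.157], 'moment': [-0.0, -0.004, 0.012], 'grasp_force': 0.0, 'opening': 0.999} 0.022
top [[451.4, 0.0, 278.8], [0.0, 451.4, 207.6], [0.0, 0.0, 1.0]] [-0.03477125  0.          0.          0.          0.        ] [[0.018, -1.0, 0.012], [-0.987, -0.019, -0.159], [0.159, -0.009, -0.987]] [-0.063, 0.543, 1.101] [ 0.362 -0.043  1.174]
side [[469.8, 0.0, 282.1], [0.0, 469.8, 205.0], [0.0, 0.0, 1.0]] [-0.0449915  0.         0.         0.         0.       ] [[0.785, -0.619, 0.002], [-0.485, -0.617, -0.62], [0.385, 0.486, -0.785]] [-0.437, 0.292, 1.086] [ 0.067 -0.618  1.034]
wrist [[315.6, 0.0, 277.5], [0.0, 315.6, 207.0], [0.0, 0.0, 1.0]] [-0.02360126  0.          0.          0.          0.        ] [[0.324, 0.946, -0.001], [0.912, -0.312, 0.267], [0.253, -0.087, -0.964]] [-0.675, -0.035, 0.378] [0.155 0.661 0.373]
```

View pics/top0.png

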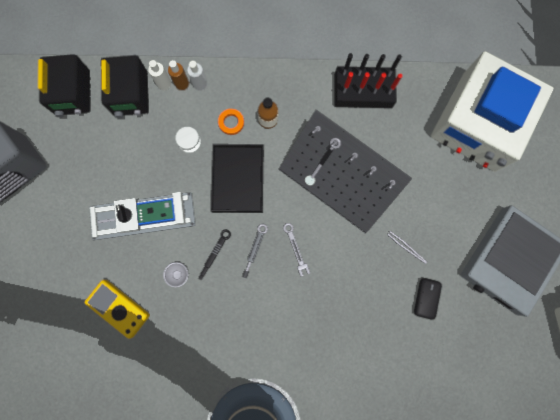

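View pics/side0.png

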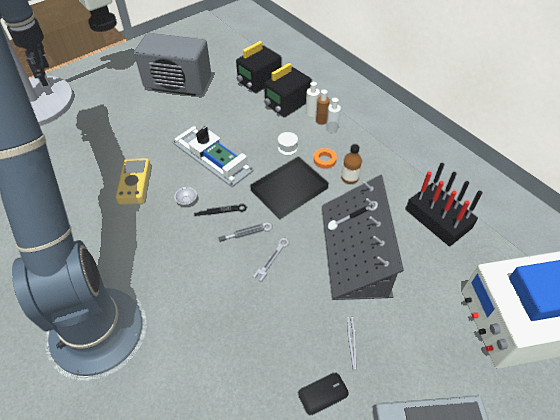

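The top view shows three tools: the pry tool with its eye near (226,233), the nut driver or scraper at (263,229) and the spanner at (288,227). The tray is at (238,178), the holder runs from (90,220) to (193,205) with the knob at (123,213), and the rack pegs go from (317,128) to (393,183). I'll enlarge both views for exact pixels.

```bash
cat > h.py <<'E'
import cv2,numpy as np
from scipy.optimize import least_squares
from cell import arm
def proj(d,X):
    X=np.atleast_2d(np.asarray(X,float))
    return cv2.projectPoints(X,cv2.Rodrigues(np.array(d["R"],float))[0],np.array(d["t"],float),np.array(d["mtx"],float),np.array(d["distortion"],float))[0].reshape(-1,2)
def ray(d,uv):
    p=cv2.undistortPoints(np.array([[uv]],float),np.array(d["mtx"],float),np.array(d["distortion"],float)).reshape(2)
    R=np.array(d["R"]); v=R.T@[p[0],p[1],1]; return -R.T@d["t"],v/np.linalg.norm(v)
def plane(d,uv,z):
    c,v=ray(d,uv); return c+v*(z-c[2])/v[2]
def tri(*obs):
    A=0;b=0;rs=[ray(d,uv) for d,uv in obs]
    for c,v in rs: P=np.eye(3)-np.outer(v,v); A=A+P; b=b+P@c
    X=np.linalg.solve(A,b); return X,max(np.linalg.norm((np.eye(3)-np.outer(v,v))@(X-c)) for c,v in rs)
def crop(img,x0,y0,x1,y1,s,fn,step=20):
    c=cv2.resize(img[y0:y1,x0:x1],None,fx=s,fy=s,interpolation=cv2.INTER_CUBIC)
    for x in range(-(-x0//step)*step,x1,step):
        cv2.line(c,(int((x-x0)*s),0),(int((x-x0)*s),6),(0,255,255),1); cv2.putText(c,str(x),(int((x-x0)*s)+2,14),0,.35,(0,255,255),1)
    for y in range(-(-y0//step)*step,y1,step):
        cv2.line(c,(0,int((y-y0)*s)),(6,int((y-y0)*s)),(0,255,255),1); cv2.putText(c,str(y),(2,int((y-y0)*s)-2),0,.35,(0,255,255),1)
    cv2.imwrite(fn,c)
def pose():
    s=arm.state(); return np.array(s["position"]),np.array(s["tcp_rot"]),s
E
python3 - <<'E'
from h import *
import pickle
D={n:arm.get_image(n) for n in("top","side")}
pickle.dump(D,open("d0.pkl","wb"))
crop(D["top"]["pixels"],80,105,420,295,2.35,"pics/t1.png")
crop(D["side"]["pixels"],165,110,415,305,3.05,"pics/s1.png")
E
```

```text
(no output)
```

View pics/t1.png

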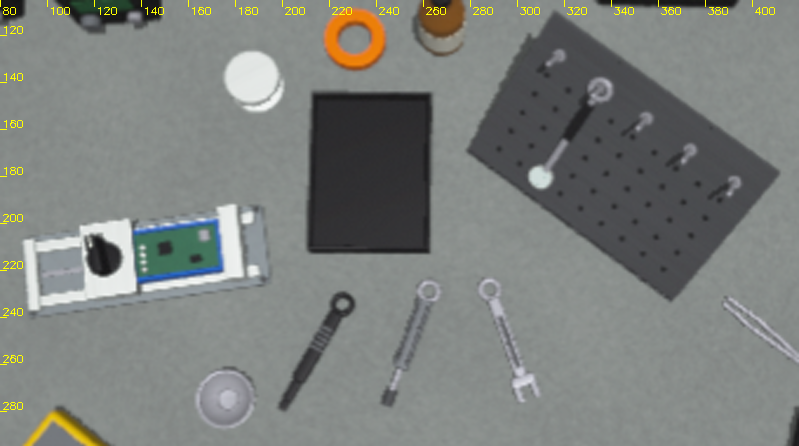

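View pics/s1.png

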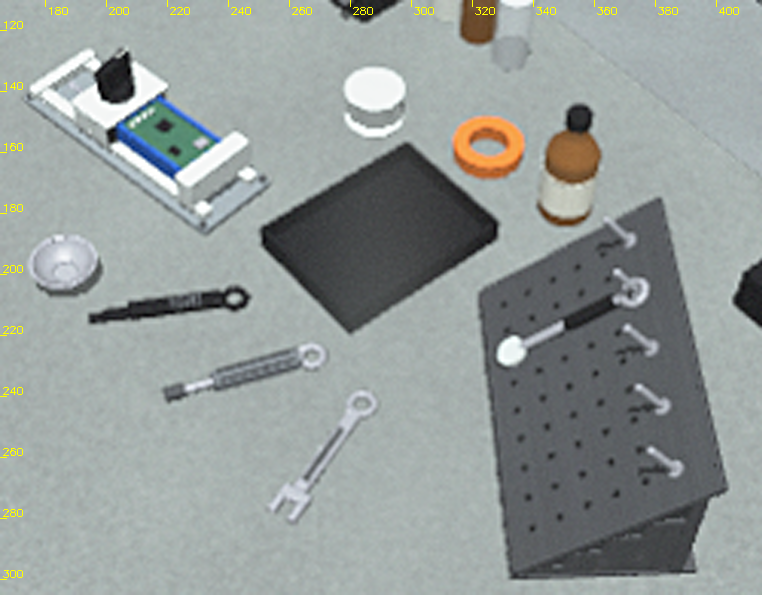

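The crops show the following (crop pixels):

| Thing | Top crop | Side crop |
|---|---|---|
| Pry tool eye | (342,304) | (235,298) |
| Nut driver eye | (428,291) | (312,356) |
| Spanner eye | (489,290) | (361,404) |
| Peg feet | (558,56), (646,119), (689,151), (734,183) | (629,240), (651,348), (662,405), (676,468) |
| Knob | (103,258) | (117,75) |

No scraper is present. Next I'll fit the models to these points.

```bash
cat > fit0.py <<'E'
from h import *
import pickle
D=pickle.load(open("d0.pkl","rb")); T,S=D["top"],D["side"]
t=lambda p:(p[0]/2.35+80,p[1]/2.35+105); s=lambda p:(p[0]/3.05+165,p[1]/3.05+110)
def se2(q,P): c,n=np.cos(q[2]),np.sin(q[2]); P=np.atleast_2d(P); return np.c_[q[0]+c*P[:,0]-n*P[:,1],q[1]+n*P[:,0]+c*P[:,1],P[:,2]]
def fit(name,tp,sp,q0):
    def f(q):
        r=[]
        for d,cv,pts in((T,t,tp),(S,s,sp)):
            if pts: r.append(proj(d,se2(q,[m for m,_ in pts]))-[cv(p) for _,p in pts])
        return np.concatenate(r).ravel()
    r=least_squares(f,q0,loss="soft_l1"); print(name,np.round(r.x,4),"deg",np.round(np.degrees(r.x[2]),1),"res px",np.abs(r.fun).round(1).tolist()); return r.x
def eyes():
    for n,a,b in(("pry",(342,304),(235,298)),("nut",(428,291),(312,356)),("span",(489,290),(361,404)),("pryT",(283,408),(91,318)),("nutT",(387,402),(166,394)),("spanT",(525,390),(285,508)),("knobtop",(104,252),(117,58)),
      ("peg1",(558,56),(629,240)),("peg2",(646,119),(651,348)),("peg3",(689,151),(662,405)),("peg4",(734,183),(676,468))):
        X,e=tri((T,t(a)),(S,s(b))); print(n,X.round(4),round(e*1000,1),"mm; on z=.0035",plane(T,t(a),.0035)[:2].round(4))
eyes()
tray=fit("tray",[((.09,.0675,.026),(312,93)),((.09,-.0675,.026),(432,94)),((-.09,-.0675,.026),(429,252)),((-.09,.0675,.026),(308,251))],
 [((.09,.0675,.026),(406,143)),((.09,-.0675,.026),(497,224)),((-.09,-.0675,.026),(350,332)),((-.09,.0675,.026),(262,238))],[.5,.05,0])
c=.0728;rk=[(c,.1425,.134),(c,-.1425,.134),(-c,-.1425,.012),(-c,.1425,.012)]
rack=fit("rack",list(zip(rk,[(556,12),(779,172),(671,300),(468,151)])),list(zip(rk,[(660,198),(727,490),(512,573),(480,292)])),[.5,-.2,-.6])
n=np.array([-.643,0,.766]);b=np.array([-c+.155*.766,0,.012+.155*.643])
for i in range(5):
    P=b+[0,.112-.056*i,0]; w=se2(rack,[P,P+3.5e-3*n,P+.039*n])
    pt=proj(T,w); ps=proj(S,w)
    print("peg",i,"seat",w[1].round(4),"tip",w[2].round(4),((pt-[80,105])*2.35).round(0)[[0,2]].tolist(),((ps-[165,110])*3.05).round(0)[[0,2]].tolist())
h=fit("holder",[((.045,-.135,.008),(270,281)),((-.045,-.135,.008),(263,205)),((.04,-.094,.052),(224,279)),((-.04,-.094,.052),(217,207)),((-.045,.135,.008),(24,240)),((.045,.135,.008),(30,316))],
 [((.045,-.135,.008),(206,228)),((-.045,-.135,.008),(268,180))],[.45,.3,-1.5])
h2=fit("holder flipped",[((-.045,-.135,.008),(270,281)),((.045,-.135,.008),(263,205)),((-.04,-.094,.052),(224,279)),((.04,-.094,.052),(217,207)),((.045,.135,.008),(24,240)),((-.045,.135,.008),(30,316))],
 [((-.045,-.135,.008),(206,228)),((.045,-.135,.008),(268,180))],[.45,.3,.1])
k=se2(h2,[(0,.024,.078),(0,.030,.078),(0,-.044,.018)]); print("knob",k.round(4),((proj(T,k)-[80,105])*2.35).round(0).tolist(),((proj(S,k)-[165,110])*3.05).round(0).tolist())
E
python3 fit0.py
```

```text
pry [0.4783 0.0835 0.0011] 1.0 mm; on z=.0035 [0.4772 0.0837]
nut [ 4.948e-01 -1.140e-02  1.000e-04] 1.0 mm; on z=.0035 [ 0.4935 -0.0111]
span [ 0.4969 -0.0792  0.0015] 0.8 mm; on z=.0035 [ 0.4959 -0.0787]
pryT [0.3625 0.1439 0.0026] 0.3 mm; on z=.0035 [0.3623 0.144 ]
nutT [0.3703 0.031  0.0047] 0.6 mm; on z=.0035 [0.3709 0.0308]
spanT [ 0.3864 -0.1199 -0.0017] 0.4 mm; on z=.0035 [ 0.3866 -0.1198]
knobtop [0.5154 0.3167 0.1066] 0.0 mm; on z=.0035 [0.5302 0.3515]
peg1 [ 0.733  -0.1451  0.1094] 1.3 mm; on z=.0035 [ 0.7686 -0.1544]
peg2 [ 0.6664 -0.2367  0.1099] 1.1 mm; on z=.0035 [ 0.6958 -0.2554]
peg3 [ 0.6331 -0.2809  0.1111] 1.3 mm; on z=.0035 [ 0.6592 -0.3042]
peg4 [ 0.6005 -0.3272  0.1108] 1.5 mm; on z=.0035 [ 0.6231 -0.3548]
tray [0.6226 0.0533 0.0174] deg 1.0 res px [0.5, 0.1, 0.6, 0.2, 1.5, 0.1, 0.5, 0.4, 0.4, 0.5, 0.5, 0.5, 0.5, 4.0, 1.7, 2.7]
rack [ 0.6294 -0.2115 -0.6277] deg -36.0 res px [0.4, 0.5, 1.4, 0.7, 1.7, 0.3, 0.3, 0.9, 0.2, 0.8, 0.3, 0.6, 0.2, 0.3, 0.5, 0.7]
peg 0 seat [ 0.7306 -0.1465  0.1143] tip [ 0.7121 -0.1331  0.1415] [[562.0, 55.0], [550.0, 64.0]] [[630.0, 2
[... 297 characters left out ...]
 [ 0.6319 -0.2825  0.1143] tip [ 0.6134 -0.2691  0.1415] [[693.0, 149.0], [685.0, 161.0]] [[664.0, 407.0], [638.0, 386.0]]
peg 4 seat [ 0.599  -0.3278  0.1143] tip [ 0.5805 -0.3144  0.1415] [[737.0, 181.0], [731.0, 194.0]] [[677.0, 469.0], [650.0, 449.0]]
holder [ 0.5787  0.3064 -0.0214] deg -1.2 res px [0.4, 45.2, 0.2, 20.8, 0.0, 46.9, 0.6, 14.8, 0.8, 1.7, 0.3, 64.1, 31.3, 19.7, 14.2, 9.6]
holder flipped [0.521  0.3026 0.1651] deg 9.5 res px [0.6, 0.8, 0.4, 0.6, 0.7, 0.1, 0.2, 0.5, 0.9, 0.7, 0.6, 0.8, 0.9, 1.1, 0.7, 0.2]
knob [[0.5171 0.3262 0.078 ]
 [0.5161 0.3322 0.078 ]
 [0.5283 0.2592 0.018 ]] [[104.0, 254.0], [98.0, 255.0], [183.0, 253.0]] [[117.0, 74.0], [113.0, 71.0], [171.0, 151.0]]
```

```bash
cat >> h.py <<'E'
def plan(wps,R=None,p=None,start=None):
    """wps: (x,y,z,closing angle deg or None). prints [dx,dy,dz,turn] for each call"""
    if start is None: p,R,s=pose()
    else: p=np.array(start[:3]); a=np.radians(start[3]); y=np.array([np.cos(a),np.sin(a),0]);z=np.array([0,0,-1.]);R=np.c_[np.cross(y,z),y,z]
    a=np.degrees(np.arctan2(R[1,1],R[0,1]))
    for w in wps:
        b=a if w[3] is None else w[3]
        tot=(b-a+180)%360-180   # world ccw
        n=max(1,int(np.ceil(abs(tot)/50)),int(np.ceil(np.linalg.norm(np.array(w[:3])-p)/.29)))
        p0=p.copy();a0=a
        for i in range(1,n+1):
            q=p0+(np.array(w[:3])-p0)*i/n
            d=R.T@(q-p)/.3; da=tot/n
            print("->",np.round(w,3).tolist(),"row",[float(round(v,3)) for v in d]+[round(-da/180,3)])
            p=q;a=a+da;ar=np.radians(a);y=np.array([np.cos(ar),np.sin(ar),0]);z=np.array([0,0,-1.]);R=np.c_[np.cross(y,z),y,z]
def jawoff(): pass
E
python3 - <<'E'
from h import *
plan([(.517,.326,.2,-45)])
E
```

```text
-> [0.517, 0.326, 0.2, -45.0] row [-0.427, -0.221, 0.059, np.float64(0.215)]
-> [0.517, 0.326, 0.2, -45.0] row [-0.471, 0.094, 0.059, np.float64(0.215)]
-> [0.517, 0.326, 0.2, -45.0] row [-0.309, 0.368, 0.059, np.float64(0.215)]
```

Emit:
jog_arm --pt "-1 -0.427 -0.221 0.059 0.215" --pt "-1 -0.427 -0.221 0.059 0.215" --pt "-1 -0.427 -0.221 0.059 0.215" --pt "-1 -0.427 -0.221 0.059 0.215" --pt "-1 -0.427 -0.221 0.059 0.215"

```text
time: 0.88
position: [0.3178, 0.5346, 0.2356]
tcp_rot: [[-0.538, 0.843, -0.0], [0.843, 0.538, -0.0], [-0.0, -0.0, -1.0]]
ft_force: [-0.2, 0.1, 0.4]
opening: 0.996
grasp_force: 0.0
```

Emit:
jog_arm --pt "-1 -0.471 0.094 0.059 0.215" --pt "-1 -0.471 0.094 0.059 0.215" --pt "-1 -0.471 0.094 0.059 0.215" --pt "-1 -0.471 0.094 0.059 0.215" --pt "-1 -0.471 0.094 0.059 0.215"

```text
time: 1.5
position: [0.417, 0.4311, 0.2178]
tcp_rot: [[0.105, 0.994, -0.0], [0.994, -0.105, 0.0], [0.0, -0.0, -1.0]]
ft_force: [0.2, 0.0, -0.3]
opening: 0.998
grasp_force: 0.0
```

Emit:
jog_arm --pt "-1 -0.309 0.368 0.059 0.215" --pt "-1 -0.309 0.368 0.059 0.215" --pt "-1 -0.309 0.368 0.059 0.215" --pt "-1 -0.309 0.368 0.059 0.215" --pt "-1 -0.309 0.368 0.059 0.215"

```text
time: 2.12
position: [0.5167, 0.3274, 0.2]
tcp_rot: [[0.703, 0.711, -0.0], [0.711, -0.703, 0.0], [-0.0, -0.0, -1.0]]
ft_force: [-0.6, -0.1, 0.4]
opening: 0.997
grasp_force: 0.0
```

Run:
```python
from h import *
import pickle
p,R,s=pose(); print(p.round(4),R.round(3).tolist(),np.round(s["qpos"],2))
d=arm.get_image("wrist"); pickle.dump(d,open("w1.pkl","wb"))
g=proj(d,[(.517,.326,.091),(.517,.326,.078)]);print(g)
cv2.imwrite("pics/w1.png",d["pixels"])
```

```text
[0.5167 0.3274 0.2   ] [[0.703, 0.711, -0.0], [0.711, -0.703, 0.0], [-0.0, -0.0, -1.0]] [-0.99  0.44  0.48  1.77 -0.24  0.99 -1.19]
[[278.92372798 214.63012553]
 [278.85768985 209.93011411]]
```

View pics/w1.png

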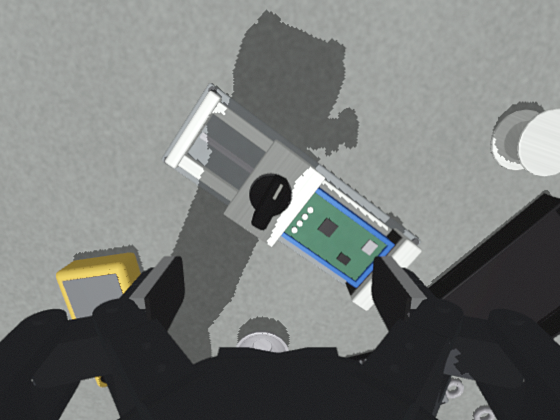

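The wrist view shows the knob at about (270,200), with its bar running from about (262,222) to (282,185) and the mark near (278,194). I'll zoom in to get the bar's angle.

Run:
```python
from h import *
import pickle
d=pickle.load(open("w1.pkl","rb")); T=pickle.load(open("d0.pkl","rb"))["top"]
crop(d["pixels"],235,165,310,240,5.3,"pics/a.png",10)
crop(T["pixels"],100,190,150,240,8,"pics/b.png",10)
a=cv2.imread("pics/a.png");b=cv2.imread("pics/b.png");h=max(a.shape[0],b.shape[0])
g=lambda m:cv2.convertScaleAbs(cv2.copyMakeBorder(m,0,h-m.shape[0],0,0,cv2.BORDER_CONSTANT),alpha=1.6,beta=25)
cv2.imwrite("pics/knob.png",np.hstack([g(a),g(b)])[:, :800])
```

```text
(no output)
```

View pics/knob.png

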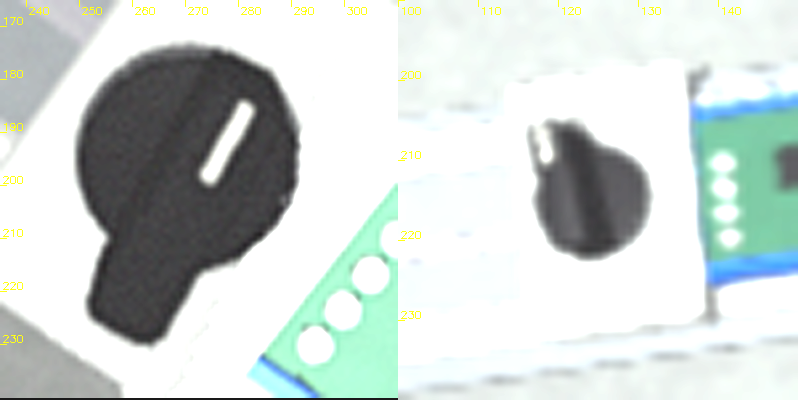

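The left half shows the white mark running from wrist pixel (281,185) to (274,200). In the top view the mark is near (117,208). Now I'll compute its angle and position.

Run:
```python
from h import *
import pickle
d=pickle.load(open("w1.pkl","rb")); T=pickle.load(open("d0.pkl","rb"))["top"]
X,e=tri((d,(277.5,192.5)),(T,(117.3,208)));print("mark",X.round(4),e)
a,b=plane(d,(281,185),.091),plane(d,(274,200),.091);v=a-b
ang=np.arctan2(v[1],v[0]);print(a,b,np.degrees(ang), "len",np.linalg.norm(v))
# bar near end centre at mid height, disc centre z .06
print("disc", plane(d,(269.5,194.5),.060), "barend",plane(d,(256.5,227),.091))
# predicted outline of bar
for q in [(.517,.326)]:
    u=np.array([np.cos(ang),np.sin(ang),0]);w=np.array([-u[1],u[0],0])
    P=[np.array([*q,.091])+s*.021*u+t*.0065*w for s in(1,-1) for t in(1,-1)]
    print(proj(d,P).round(1).tolist())
```

```text
mark [0.528  0.3393 0.0914] 0.00047913631455496537
[0.5342266  0.34125421 0.091     ] [0.52243824 0.33677452 0.091     ] 20.807253059244495 len 0.012610833026097107
disc [0.51735507 0.33756484 0.06      ] barend [0.49774225 0.33106377 0.091     ]
[[282.7, 186.5], [298.5, 193.6], [260.0, 234.9], [275.3, 241.4]]
```

Run:
```python
from h import *
plan([(.5165,.336,.15,-69),(.5165,.336,.084,-69)])
```

```text
-> [0.516, 0.336, 0.15, -69.0] row [0.02, -0.02, 0.167, np.float64(0.135)]
-> [0.516, 0.336, 0.084, -69.0] row [0.0, 0.0, 0.22, np.float64(-0.0)]
```

Emit:
jog_arm --pt "-1 0.02 -0.02 0.167 0.135" --pt "-1 0.02 -0.02 0.167 0.135" --pt "-1 0.02 -0.02 0.167 0.135" --pt "-1 0.02 -0.02 0.167 0.135"

```text
time: 2.68
position: [0.5165, 0.336, 0.1499]
tcp_rot: [[0.933, 0.359, -0.0], [0.359, -0.933, 0.0], [-0.0, -0.0, -1.0]]
ft_force: [0.5, -0.6, 0.1]
opening: 0.997
grasp_force: 0.0
```

Emit:
jog_arm --pt "-1 0 0 0.12 0" --pt "-1 0 0 0.22 0" --pt "-0.3 0 0 0.22 0" --pt "-0.3 0 0 0.22 0" --pt "-0.3 0 0 0.22 0"

```text
time: 3.3
position: [0.5179, 0.3356, 0.0857]
tcp_rot: [[0.935, 0.355, 0.002], [0.355, -0.935, 0.002], [0.003, -0.001, -1.0]]
ft_force: [-0.3, -0.4, -0.2]
opening: 0.653
grasp_force: 0.0
```

Emit:
jog_arm --pt "0.2 0 0 0 0" --pt "1 0 0 0 0" --pt "1 0 0 0 0" --pt "1 0 0 0 0" --pt "1 0 0 0 0" --newtons 30

```text
time: 3.92
position: [0.517, 0.3355, 0.0846]
tcp_rot: [[0.935, 0.355, -0.0], [0.355, -0.935, 0.001], [0.0, -0.001, -1.0]]
ft_force: [-2.2, 0.9, 5.7]
opening: 0.149
grasp_force: 33.1
```

Emit:
jog_arm --pt "1 0 0 0 -0.04" --pt "1 0 0 0 -0.08" --pt "1 0 0 0 -0.12" --pt "1 0 0 0 -0.16" --pt "1 0 0 0 -0.2" --newtons 40

```text
time: 4.55
position: [0.5165, 0.3358, 0.0845]
tcp_rot: [[0.544, 0.839, -0.001], [0.839, -0.544, 0.001], [0.0, -0.001, -1.0]]
ft_force: [-2.3, 0.3, 5.4]
opening: 0.149
grasp_force: 40.4
```

Emit:
jog_arm --pt "1 0 0 0 -0.04" --pt "1 0 0 0 -0.08" --pt "1 0 0 0 -0.12" --pt "1 0 0 0 -0.16" --pt "1 0 0 0 -0.18"

```text
time: 5.18
position: [0.5158, 0.3361, 0.0845]
tcp_rot: [[0.012, 1.0, -0.002], [1.0, -0.012, 0.001], [0.001, -0.002, -1.0]]
ft_force: [-4.8, 0.6, 6.2]
opening: 0.144
grasp_force: 40.6
```

Run:
```python
from h import *
p,R,s=pose();print(p,s["ft_force"],s["moment"],s["qpos"])
u=np.array([np.cos(np.radians(99.5)),np.sin(np.radians(99.5)),0])
plan([(*(p+.026*u),None)])
```

```text
[0.51576049 0.3360513  0.08454089] [-4.78641098  0.60394704  6.17151918] [ 0.28445798  1.01447917 -0.08311768] [-0.7867024   0.56384059  0.19366849  1.83438891 -0.1535561   0.75887212
 -0.52215938]Traceback (most recent call last):
  File "<stdin>", line 4, in <module>
  File "h.py", line 38, in plan
    print("->",np.round(w,3).tolist(),"row",[float(round(v,3)) for v in d]+[round(-da/180,3)])
               ~~~~~~~~^^^^^
    return _wrapfunc(a, 'round', decimals=decimals, out=out)
    return _wrapit(obj, method, *args, **kwds)
    result = getattr(arr, method)(*args, **kwds)
TypeError: unsupported operand type(s) for *: 'NoneType' and 'float'
```

Emit:
jog_arm --pt "1 0.03 -0.005 0 0" --pt "1 0.06 -0.01 0 0" --pt "1 0.085 -0.014 0 0" --pt "1 0.085 -0.014 0 0" --pt "1 0.085 -0.014 0 0"

```text
time: 5.8
position: [0.5117, 0.3613, 0.0845]
tcp_rot: [[0.013, 1.0, -0.003], [1.0, -0.013, 0.0], [0.0, -0.003, -1.0]]
ft_force: [-4.6, -0.0, 7.9]
opening: 0.145
grasp_force: 40.2
```

```bash
sed -i 's/np.round(w,3).tolist()/[round(float(v),3) for v in w[:3]]/' h.py
python3 - <<'E'
from h import *
d=arm.get_image("top");cv2.imwrite("pics/_t.png",d["pixels"])
w=arm.get_image("wrist");crop(w["pixels"],140,60,460,300,2.4,"pics/w2.png",40)
p,R,s=pose();print(p,s["ft_force"])
E
```

```text
[0.51167283 0.36129695 0.08451072] [-4.56034482 -0.18150388  7.33517962]
```

View pics/w2.png

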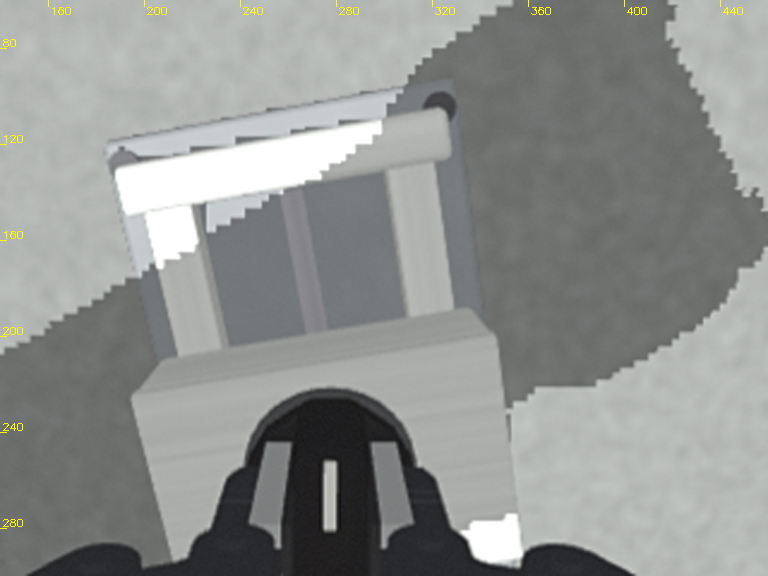

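The wrist view shows the jaw slid back with the knob held between the pads at (270,265) and nothing tilted. Next I let go, rise, and look at the instrument.

Run:
```python
from h import *
p,R,s=pose(); plan([(p[0],p[1],.18,None),(.528,.262,.2,9.5)])
```

```text
-> [0.512, 0.361, 0.18] row [0.0, -0.001, -0.318, np.float64(-0.0)]
-> [0.528, 0.262, 0.2] row [-0.33, 0.059, -0.067, np.float64(-0.057)]
```

Emit:
jog_arm --pt "0 0 0 0 0" --pt "-0.3 0 0 0 0" --pt "-0.5 0 0 0 0" --pt "-0.5 0 0 -0.15 0" --pt "-0.5 0 0 -0.318 0"

```text
time: 6.52
position: [0.5129, 0.36, 0.1795]
tcp_rot: [[0.015, 1.0, -0.002], [1.0, -0.015, -0.002], [-0.002, -0.002, -1.0]]
ft_force: [1.0, 0.7, -0.1]
opening: 0.75
grasp_force: 0.0
```

Emit:
jog_arm --pt "-1 -0.33 0.057 -0.067 -0.057" --pt "-1 -0.33 0.057 -0.067 -0.057" --pt "-1 -0.33 0.057 -0.067 -0.057" --pt "-1 -0.33 0.057 -0.067 -0.057" --pt "-1 -0.33 0.057 -0.067 -0.057"

```text
time: 7.15
position: [0.5282, 0.2629, 0.1991]
tcp_rot: [[-0.166, 0.986, -0.001], [0.986, 0.166, 0.0], [0.0, -0.001, -1.0]]
ft_force: [-0.4, -0.4, -0.5]
opening: 0.999
grasp_force: 0.0
```

Run:
```python
from h import *
import pickle
p,R,s=pose();print(p,R.round(3).tolist())
w=arm.get_image("wrist");T=arm.get_image("top");pickle.dump((w,T),open("w3.pkl","wb"))
def grn(d,box):
    im=d["pixels"].copy(); hsv=cv2.cvtColor(im,cv2.COLOR_BGR2HSV)
    m=cv2.inRange(hsv,(50,70,30),(135,255,255)); k=np.zeros_like(m);k[box[1]:box[3],box[0]:box[2]]=1;m=cv2.morphologyEx(m*k,cv2.MORPH_CLOSE,np.ones((9,9)))
    c=max(cv2.findContours(m,0,2)[0],key=cv2.contourArea); return cv2.minAreaRect(c),c
for n,d,b in(("w",w,(0,0,560,420)),("t",T,(90,180,200,250))):
    r,c=grn(d,b);print(n,r); q=cv2.boxPoints(r); P=[plane(d,x,.044) for x in q]; P=np.array(P);print(P[:,:2].round(4).tolist(),P.mean(0).round(4),[np.linalg.norm(P[i]-P[i-1]).round(4) for i in(0,1)], np.degrees(np.arctan2(*(P[1]-P[0])[[1,0]])))
print(tri((w,grn(w,(0,0,560,420))[0][0]),(T,grn(T,(90,180,200,250))[0][0])))
crop(w["pixels"],130,60,450,300,2.4,"pics/w3.png",40)
```

```text
[0.52822437 0.2629461  0.19907191] [[-0.166, 0.986, -0.001], [0.986, 0.166, 0.0], [0.0, -0.001, -1.0]]
w ((277.0, 195.5), (109.0, 64.0), 90.0)
[[0.4935, 0.3085], [0.5477, 0.3176], [0.567, 0.2185], [0.5074, 0.2085]] [0.5289 0.2633 0.044 ] [np.float64(0.101), np.float64(0.055)] 9.504954096919507
t ((155.06997680664062, 211.489990234375), (23.334524154663086, 37.61808395385742), 81.8698959350586)
[[0.5496, 0.3128], [0.5652, 0.2188], [0.5062, 0.2072], [0.4908, 0.3004]] [0.5279 0.2598 0.044 ] [np.float64(0.0601), np.float64(0.0953)] -80.59872613706122
(array([0.52922634, 0.26288803, 0.03253936]), np.float64(0.0002703507699082432))
```

View pics/w3.png

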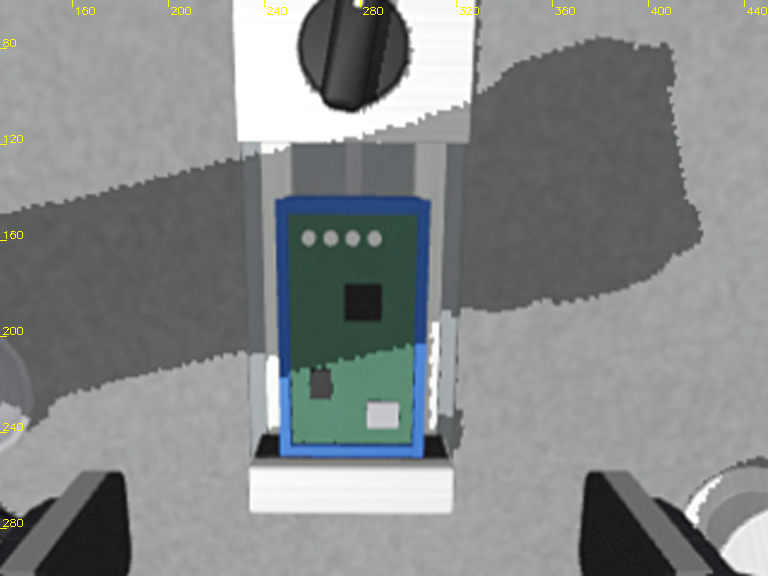

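The instrument lies undisturbed on the rails, centred at wrist pixel (277,195), with its lip free. Its size checks out at 101 x 55 mm with its top at 44 mm, at (0.529, 0.263), yaw 9.5°. Now I grasp it and lift.

Emit:
jog_arm --pt "-1 0 0.002 0.2 0" --pt "-1 0 0.002 0.4 0" --pt "-1 0 0.002 0.5 0" --pt "-1 0 0.002 0.527 0" --pt "-1 0 0.002 0.527 0"

```text
time: 7.88
position: [0.5298, 0.262, 0.0417]
tcp_rot: [[-0.164, 0.986, 0.0], [0.986, 0.164, 0.0], [0.0, 0.0, -1.0]]
ft_force: [0.1, 0.5, -0.6]
opening: 1.001
grasp_force: 0.0
```

Emit:
jog_arm --pt "0 0 0 0 0" --pt "1 0 0 0 0" --pt "1 0 0 0 0" --pt "1 0 0 0 0" --pt "1 0 0 0 0" --newtons 40

```text
time: 8.5
position: [0.53, 0.262, 0.0432]
tcp_rot: [[-0.164, 0.986, 0.001], [0.986, 0.164, 0.002], [0.001, 0.002, -1.0]]
ft_force: [-1.4, -0.4, 6.4]
opening: 0.643
grasp_force: 42.9
```

Emit:
jog_arm --pt "1 0 0 -0.05 0" --pt "1 0 0 -0.15 0" --pt "1 0 0 -0.25 0" --pt "1 0 0 -0.35 0" --pt "1 0 0 -0.35 0"

```text
time: 9.12
position: [0.5312, 0.2621, 0.1498]
tcp_rot: [[-0.164, 0.987, 0.006], [0.987, 0.164, 0.003], [0.002, 0.006, -1.0]]
ft_force: [0.4, -0.8, -2.1]
opening: 0.645
grasp_force: 43.9
```

Run:
```python
from h import *
import json
p,R,s=pose();print(p,s["opening"],s["ft_force"])
plan([(.6226,.0533,.145,1.0),(.6226,.0533,.0305,1)])
```

```text
[0.53115479 0.26210261 0.14975625] 0.6449230853070818 [ 0.43636416 -0.79307254 -2.14164722]
-> [0.623, 0.053, 0.145] row [-0.737, 0.187, 0.015, np.float64(0.047)]
-> [0.623, 0.053, 0.03] row [-0.0, -0.0, 0.382, np.float64(-0.0)]
```

Emit:
jog_arm --pt "1 -0.15 0.038 0.015 0.01" --pt "1 -0.35 0.09 0.015 0.03" --pt "1 -0.55 0.14 0.015 0.047" --pt "1 -0.737 0.187 0.015 0.047" --pt "1 -0.737 0.187 0.015 0.047"

```text
time: 9.75
position: [0.6219, 0.0447, 0.1413]
tcp_rot: [[-0.006, 1.0, 0.0], [1.0, 0.006, -0.004], [-0.004, 0.0, -1.0]]
ft_force: [-0.3, -0.1, -2.1]
opening: 0.642
grasp_force: 43.8
```

Run:
```python
from h import *
p,R,s=pose();print(p,s["opening"])
plan([(.6226,.0533,.031,1)])
crop(arm.get_image("wrist")["pixels"],80,20,480,320,2,"pics/w4.png",40)
```

```text
[0.62185487 0.04469287 0.14130231] 0.6420492344016068
-> [0.623, 0.053, 0.031] row [0.03, 0.003, 0.368, np.float64(-0.004)]
```

View pics/w4.png

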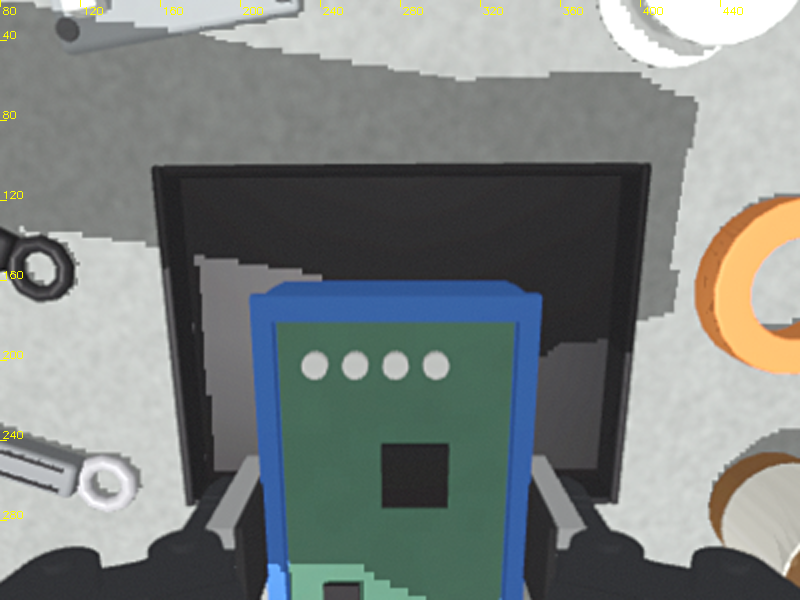

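The instrument hangs level over the tray and the tray is clear beneath it. The tray's far rim runs from crop (155,165) to (650,165). I correct and lower.

Emit:
jog_arm --pt "1 0.025 0.003 0 -0.004" --pt "1 0.025 0.003 0.1 -0.004" --pt "1 0.025 0.003 0.2 -0.004" --pt "1 0.025 0.003 0.3 -0.004" --pt "1 0.025 0.003 0.3 -0.004"

```text
time: 10.42
position: [0.6192, 0.0628, 0.0495]
tcp_rot: [[-0.033, 0.999, -0.006], [0.999, 0.033, 0.0], [0.001, -0.006, -1.0]]
ft_force: [0.4, -0.9, -2.2]
opening: 0.644
grasp_force: 43.7
```

Emit:
jog_arm --pt "1 -0.028 0.01 0 0.005" --pt "1 -0.028 0.01 0 0.005" --pt "1 -0.028 0.01 0.03 0.005" --pt "1 -0.028 0.01 0.055 0.005" --pt "1 -0.028 0.01 0.058 0.005"

```text
time: 11.05
position: [0.6243, 0.0518, 0.0337]
tcp_rot: [[-0.014, 1.0, -0.002], [1.0, 0.014, 0.0], [0.0, -0.002, -1.0]]
ft_force: [0.5, 0.6, -1.3]
opening: 0.648
grasp_force: 43.8
```

Emit:
jog_arm --pt "1 0 0 0.004 0" --pt "1 0 0 0.008 0" --pt "1 0 0 0.012 0" --pt "1 0 0 0.012 0"

```text
time: 11.55
position: [0.625, 0.0517, 0.031]
tcp_rot: [[-0.014, 1.0, -0.0], [1.0, 0.014, 0.0], [0.0, -0.0, -1.0]]
ft_force: [0.7, -0.2, -2.4]
opening: 0.646
grasp_force: 43.8
```

Emit:
jog_arm --pt "1 0 0 0.004 0" --pt "1 0 0 0.006 0" --pt "1 0 0 0.006 0"

```text
time: 11.92
position: [0.625, 0.0517, 0.0293]
tcp_rot: [[-0.014, 1.0, 0.0], [1.0, 0.014, 0.0], [0.0, 0.0, -1.0]]
ft_force: [-0.3, -1.0, -0.5]
opening: 0.639
grasp_force: 43.9
```

Emit:
jog_arm --pt "0 0 0 0 0" --pt "-0.6 0 0 0 0" --pt "-1 0 0 0 0" --pt "-1 0 0 0 0" --pt "-1 0 0 0 0"

```text
time: 12.55
position: [0.6251, 0.0517, 0.0292]
tcp_rot: [[-0.014, 1.0, 0.0], [1.0, 0.014, 0.0], [0.0, 0.0, -1.0]]
ft_force: [0.4, -0.1, -0.2]
opening: 0.999
grasp_force: 0.0
```

Emit:
jog_arm --pt "-1 0 0 -0.05 0" --pt "-1 0 0 -0.2 0" --pt "-1 0 0 -0.4 0" --pt "-1 0 0 -0.5 0" --pt "-1 0 0 -0.5 0"

```text
time: 13.18
position: [0.627, 0.0517, 0.1834]
tcp_rot: [[-0.013, 1.0, 0.007], [1.0, 0.013, 0.001], [0.001, 0.007, -1.0]]
ft_force: [0.3, -1.0, -0.2]
opening: 0.999
grasp_force: 0.0
```

Run:
```python
from h import *
p,R,s=pose();print(p,np.round(s["qpos"],2))
plan([(.5115,.361,.18,-1),(.5115,.361,.084,-1)])
crop(arm.get_image("wrist")["pixels"],80,20,480,320,2,"pics/w5.png",40)
```

```text
[0.62695611 0.05169688 0.18341296] [-0.36  0.46  0.28  1.74 -0.15  0.95 -0.  ]
-> [0.511, 0.361, 0.18] row [0.518, -0.186, 0.005, np.float64(0.005)]
-> [0.511, 0.361, 0.18] row [0.515, -0.193, 0.006, np.float64(0.005)]
-> [0.511, 0.361, 0.084] row [0.0, 0.0, 0.32, np.float64(-0.0)]
```

View pics/w5.png

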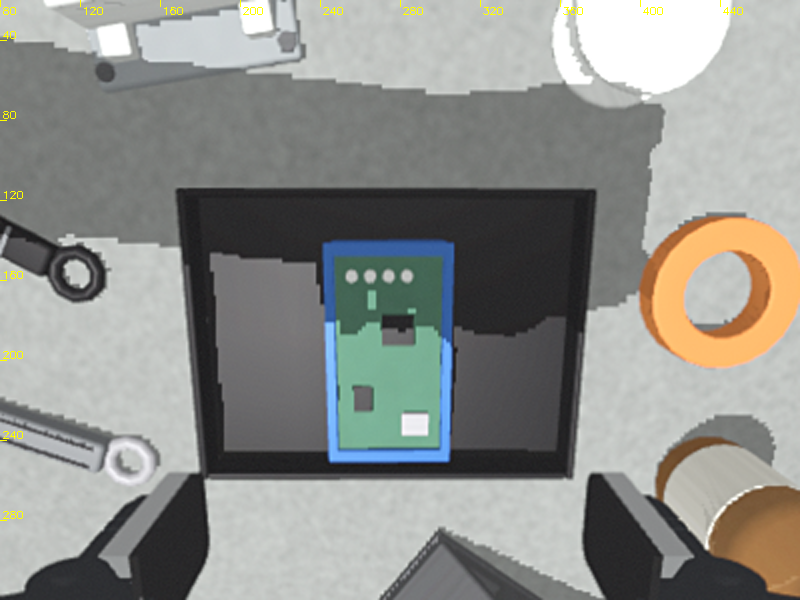

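The instrument lies flat in the tray, open side up, spanning crop (325,242) to (452,460). Back to the knob.

Emit:
jog_arm --pt "-1 0.518 -0.186 0 0.005" --pt "-1 0.518 -0.186 0 0.005" --pt "-1 0.518 -0.186 0 0.005" --pt "-1 0.518 -0.186 0 0.005"

```text
time: 13.72
position: [0.5643, 0.2108, 0.1775]
tcp_rot: [[-0.006, 1.0, -0.004], [1.0, 0.006, 0.001], [0.001, -0.004, -1.0]]
ft_force: [0.3, -1.1, -0.0]
opening: 0.999
grasp_force: 0.0
```

Emit:
jog_arm --pt "-0.5 0.515 -0.193 0 0.005" --pt "-0.5 0.515 -0.193 0 0.005" --pt "-0.5 0.515 -0.193 0 0.005" --pt "-0.5 0.515 -0.193 0 0.005" --pt "-0.5 0.515 -0.193 0 0.005"

```text
time: 14.35
position: [0.5102, 0.3587, 0.1783]
tcp_rot: [[0.02, 1.0, -0.001], [1.0, -0.02, -0.002], [-0.002, -0.001, -1.0]]
ft_force: [0.3, -0.1, -0.2]
opening: 0.751
grasp_force: 0.0
```

Run:
```python
from h import *
p,R,s=pose();print(p,s["opening"])
plan([(.5115,.361,.084,-.7)])
```

```text
[0.51021598 0.35869058 0.17829773] 0.7513087147576426
-> [0.511, 0.361, 0.084] row [0.009, 0.004, 0.314, np.float64(-0.002)]
```

Emit:
jog_arm --pt "-0.5 0.009 0.004 0.15 -0.002" --pt "-0.5 0.009 0.004 0.28 -0.002" --pt "-0.5 0.009 0.004 0.314 -0.002" --pt "-0.5 0.009 0.004 0.314 -0.002"

```text
time: 14.85
position: [0.5117, 0.3621, 0.085]
tcp_rot: [[0.014, 1.0, -0.0], [1.0, -0.014, -0.001], [-0.001, -0.0, -1.0]]
ft_force: [0.0, -0.5, 0.5]
opening: 0.749
grasp_force: 0.0
```

Emit:
jog_arm --pt "0.3 0 0 0 0" --pt "1 0 0 0 0" --pt "1 0 0 0 0" --pt "1 0 0 0 0" --pt "1 0 0 0 0" --newtons 40

```text
time: 15.48
position: [0.5114, 0.3641, 0.0862]
tcp_rot: [[0.012, 1.0, 0.002], [1.0, -0.012, 0.001], [0.001, 0.001, -1.0]]
ft_force: [-0.6, -0.5, 6.6]
opening: 0.142
grasp_force: 41.3
```

Emit:
jog_arm --pt "1 -0.08 0.014 0 0" --pt "1 -0.16 0.028 0 0" --pt "1 -0.24 0.042 0 0" --pt "1 -0.32 0.056 0 0" --pt "1 -0.37 0.065 0 0"

```text
time: 16.1
position: [0.5297, 0.2516, 0.0861]
tcp_rot: [[0.012, 1.0, 0.001], [1.0, -0.012, 0.001], [0.001, 0.001, -1.0]]
ft_force: [-1.1, 2.5, 6.7]
opening: 0.143
grasp_force: 41.5
```

Run:
```python
from h import *
p,R,s=pose();print(p,s["opening"],s["ft_force"],R[:,:2].round(3).tolist())
plan([(.5314,.2428,.0845,-.7)])
```

```text
[0.52967258 0.25162283 0.08613648] 0.14258901420615747 [-1.11845201  2.52185491  6.69277891] [[0.012, 1.0], [1.0, -0.012], [0.001, 0.001]]
-> [0.531, 0.243, 0.085] row [-0.029, 0.006, 0.005, np.float64(-0.0)]
```

Emit:
jog_arm --pt "1 -0.015 0.003 0 0" --pt "1 -0.025 0.005 0 0" --pt "1 -0.035 0.006 0 0" --pt "1 -0.035 0.006 0 0"

```text
time: 16.6
position: [0.5306, 0.2457, 0.0862]
tcp_rot: [[0.01, 1.0, 0.001], [1.0, -0.01, 0.006], [0.006, 0.001, -1.0]]
ft_force: [-2.4, 7.7, 5.2]
opening: 0.144
grasp_force: 41.2
```

Emit:
jog_arm --pt "1 0 0 0 0.04" --pt "1 0 0 0 0.08" --pt "1 0 0 0 0.12" --pt "1 0 0 0 0.16" --pt "1 0 0 0 0.2"

```text
time: 17.23
position: [0.5328, 0.2449, 0.0862]
tcp_rot: [[0.599, 0.801, 0.006], [0.801, -0.599, 0.005], [0.008, 0.002, -1.0]]
ft_force: [4.9, 6.2, 1.0]
opening: 0.145
grasp_force: 40.6
```

Emit:
jog_arm --pt "1 0 0 0 0.04" --pt "1 0 0 0 0.08" --pt "1 0 0 0 0.12" --pt "1 0 0 0 0.16" --pt "1 0 0 0 0.185"

```text
time: 17.85
position: [0.5342, 0.2431, 0.0863]
tcp_rot: [[0.94, 0.34, 0.008], [0.34, -0.94, 0.003], [0.009, 0.0, -1.0]]
ft_force: [6.1, 3.8, 0.3]
opening: 0.145
grasp_force: 40.5
```

Emit:
jog_arm --pt "1 0 0 0 0" --pt "1 0 0 0 0" --pt "0 0 0 0 0" --pt "-0.5 0 0 0 0" --pt "-0.5 0 0 0 0"

```text
time: 18.48
position: [0.5301, 0.2413, 0.0846]
tcp_rot: [[0.94, 0.342, -0.001], [0.342, -0.94, -0.001], [-0.001, 0.0, -1.0]]
ft_force: [-0.1, -0.4, 0.9]
opening: 0.752
grasp_force: 0.0
```

Emit:
jog_arm --pt "-0.5 0 0 -0.1 0" --pt "-0.5 0 0 -0.25 0" --pt "-0.5 0 0 -0.38 0" --pt "-0.5 0 0 -0.38 0" --pt "-0.5 0 0 -0.38 0"

```text
time: 19.1
position: [0.5299, 0.2417, 0.1982]
tcp_rot: [[0.939, 0.343, -0.002], [0.343, -0.939, -0.0], [-0.002, -0.0, -1.0]]
ft_force: [-0.7, 0.5, -1.1]
opening: 0.75
grasp_force: 0.0
```

Run:
```python
from h import *
import pickle
p,R,s=pose();print(p,R[:,:2].round(3).tolist(),np.round(s["qpos"],2))
w=arm.get_image("wrist");T=arm.get_image("top");S=arm.get_image("side");pickle.dump((w,T,S),open("w6.pkl","wb"))
crop(w["pixels"],180,100,380,300,2,"pics/a.png",20);crop(T["pixels"],190,190,310,290,3.3,"pics/b.png",20)
a=cv2.imread("pics/a.png");b=cv2.imread("pics/b.png");h=max(a.shape[0],b.shape[0])
g=lambda m:cv2.copyMakeBorder(m,0,h-m.shape[0],0,0,cv2.BORDER_CONSTANT)
cv2.imwrite("pics/w6.png",np.hstack([g(a),g(b)])[:,:800])
```

```text
[0.52988407 0.24169155 0.1982265 ] [[0.939, 0.343], [0.343, -0.939], [-0.002, -0.0]] [-0.96  0.42  0.61  1.85 -0.29  0.97 -1.45]
```

View pics/w6.png

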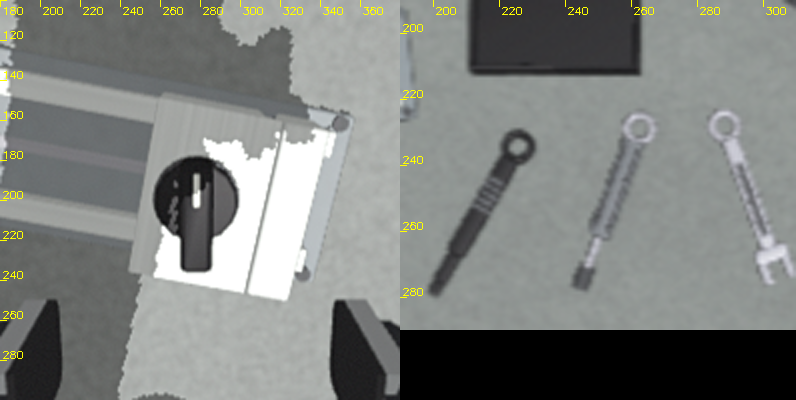

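The wrist view shows the jaw closed against the fixed jaw, with the seam at (305,170), and the knob bar back at its tight angle. The tools lie as first measured, with top-view eyes at (225.6,234.5), (262.6,228.5) and (288,228). Spanner first.

Run:
```python
from h import *
import pickle
E={"pry":((.4778,.0836),-27.7),"nut":((.4942,-.0112),-18.9),"span":((.4964,-.079),20.6)}
for k,(e,a) in E.items():
    r=np.radians(a);g=np.array(e)-.054*np.array([np.cos(r),np.sin(r)]);print(k,g.round(4),np.linalg.norm(g).round(3),"closing",a-90)
plan([(.446,-.098,.1,-69.4),(.446,-.098,.024,-69.4)])
```

```text
pry [0.43   0.1087] 0.444 closing -117.7
nut [0.4431 0.0063] 0.443 closing -108.9
span [ 0.4459 -0.098 ] 0.456 closing -69.4
-> [0.446, -0.098, 0.1] row [-0.325, 0.484, 0.164, np.float64(-0.002)]
-> [0.446, -0.098, 0.1] row [-0.328, 0.482, 0.163, np.float64(-0.002)]
-> [0.446, -0.098, 0.024] row [-0.0, 0.0, 0.253, np.float64(-0.0)]
```

Emit:
jog_arm --pt "-0.3 -0.325 0.484 0.1 0" --pt "-0.3 -0.325 0.484 0.1 0" --pt "-0.3 -0.325 0.484 0.1 0" --pt "-0.3 -0.325 0.484 0.1 0"

```text
time: 19.75
position: [0.4867, 0.0675, 0.1678]
tcp_rot: [[0.942, 0.335, -0.004], [0.335, -0.942, -0.002], [-0.004, 0.0, -1.0]]
ft_force: [-0.0, 0.6, 1.1]
opening: 0.649
grasp_force: 0.0
```

Emit:
jog_arm --pt "-0.3 -0.328 0.482 0.22 -0.002" --pt "-0.3 -0.328 0.482 0.22 -0.002" --pt "-0.3 -0.328 0.482 0.22 -0.002" --pt "-0.3 -0.328 0.482 0.22 -0.002" --pt "-0.3 -0.328 0.482 0.22 -0.002"

```text
time: 20.38
position: [0.4465, -0.0967, 0.1027]
tcp_rot: [[0.937, 0.349, -0.0], [0.349, -0.937, 0.0], [-0.0, -0.0, -1.0]]
ft_force: [0.1, 0.1, 2.0]
opening: 0.647
grasp_force: 0.0
```

Run:
```python
from h import *
import pickle
p,R,s=pose();print(p,R[:,:2].round(3).tolist(),s["opening"])
plan([(.446,-.098,.024,-69.4)])
w=arm.get_image("wrist");pickle.dump(w,open("w7.pkl","wb"))
print(proj(w,[(.4964,-.079,.0035)]))
g=cv2.GaussianBlur(cv2.cvtColor(w["pixels"],cv2.COLOR_BGR2GRAY),(5,5),0)
for rr in((10,20),(18,40)):
    c=cv2.HoughCircles(g,cv2.HOUGH_GRADIENT,1,40,param1=80,param2=18,minRadius=rr[0],maxRadius=rr[1]);print(c if c is None else c[0][:6].tolist())
```

```text
[ 0.44653953 -0.09668303  0.10268941] [[0.937, 0.349], [0.349, -0.937], [-0.0, -0.0]] 0.6474174901585981
-> [0.446, -0.098, 0.024] row [-0.003, 0.004, 0.262, np.float64(-0.001)]
[[279.46559905 143.87652253]]
[[41.5, 85.5, 19.399999618530273]]
[[38.5, 82.5, 18.5]]
```

```bash
cat >> h.py <<'E'
def ring(d,c,r=40,Rm=20,lo=8,hi=40,p2=10):
    """best circle near pixel c"""
    x,y=int(c[0]),int(c[1]);g=cv2.cvtColor(d["pixels"],cv2.COLOR_BGR2GRAY)[max(0,y-r):y+r,max(0,x-r):x+r]
    g=cv2.resize(g,None,fx=4,fy=4,interpolation=cv2.INTER_CUBIC);g=cv2.GaussianBlur(g,(9,9),0)
    q=cv2.HoughCircles(g,cv2.HOUGH_GRADIENT,1,15,param1=60,param2=p2,minRadius=lo*4,maxRadius=hi*4)
    return [] if q is None else [(round(float(a)/4+max(0,x-r),1),round(float(b)/4+max(0,y-r),1),round(float(k)/4,1)) for a,b,k in q[0][:5]]
E
python3 - <<'E'
from h import *
import pickle
w=pickle.load(open("w7.pkl","rb"));c=(279.5,144)
print("expected radii px", 315.6*.0065/.215,315.6*.014/.215)
print(ring(w,c,lo=6,hi=14),ring(w,c,lo=16,hi=26))
g=cv2.cvtColor(w["pixels"],cv2.COLOR_BGR2GRAY)[120:170:3,255:305:3];print(g)
E
```

```text
expected radii px 9.54139534883721 20.550697674418604
[] []
[[105 104 106 105 103 101 101 102 101 103 107 107 106 105 104 106 104]
 [106 102 104 105 106 105 110 117 119 110 105 103 102 103 105 107 105]
 [102 100 104 101 118 122 121 128 128 122 120 119 101 101 107 106 104]
 [102 103 102 117 120 130 125 118 118 123 129 123 118 100 105 104 100]
 [102 104 109 118 126 118 112 107 106 112 115 124 119 115 100 102 102]
 [103 102 119 125 118 109 102 105 106 103 107 117 126 119 101 104 105]
 [102 103 116 123 113 105 105 105 102 101 103 110 120 119 112 103 104]
 [104 104 116 123 112 106 104 103  99 100 103 109 121 118 112 102 101]
 [103 101 117 122 110 102 102 103 103 102 102 107 120 119 112 103 100]
 [102 102 115 123 114 101 104 105 107 106 103 114 122 118 111 106 103]
 [105 100 114 122 122 112 102 104 107 106 112 120 124 115 105 107 106]
 [105 105 104 116 125 120 117 113 110 116 119 126 116 109 106 107 108]
 [103 102 103 109 116 128 133 128 125 132 128 118 113 104 105 107 108]
 [101 102 105 103 109 113 115 116 117 114 111 111 104 101 101 104 104]
 [ 98 100 105 105 105 116 121 123 123 122 119 101 101 101 101 103 101]
 [100 101 102 102 102 118 123 125 125 125 121 100 102 104 102 103 103]
 [101 103 103 102 105 119 123 125 126 125 121 101 104 104 101 100 101]]
```

Emit:
jog_arm --pt "-0.3 0.006 0.004 0.12 0" --pt "-0.3 0.006 0.004 0.22 0" --pt "-0.3 0.006 0.004 0.262 0" --pt "-0.3 0.006 0.004 0.262 0"

```text
time: 20.92
position: [0.4483, -0.0969, 0.0241]
tcp_rot: [[0.937, 0.351, -0.001], [0.351, -0.937, 0.0], [-0.001, -0.001, -1.0]]
ft_force: [-1.0, 0.0, -0.5]
opening: 0.653
grasp_force: 0.0
```

Emit:
jog_arm --pt "0.5 0 0 0 0" --pt "1 0 0 0 0" --pt "1 0 0 0 0" --pt "1 0 0 0 0" --pt "1 0 0 0 0" --newtons 30

```text
time: 21.55
position: [0.4487, -0.0979, 0.0253]
tcp_rot: [[0.937, 0.348, 0.002], [0.348, -0.937, 0.001], [0.002, -0.0, -1.0]]
ft_force: [-0.9, 1.9, 5.0]
opening: 0.137
grasp_force: 31.5
```

Emit:
jog_arm --pt "1 0 0 -0.1 0" --pt "1 0 0 -0.25 0" --pt "1 0 0 -0.4 0" --pt "1 0 0 -0.53 0" --pt "1 0 0 -0.53 0"

```text
time: 22.18
position: [0.4498, -0.0983, 0.1861]
tcp_rot: [[0.937, 0.349, 0.007], [0.349, -0.937, 0.001], [0.007, 0.001, -1.0]]
ft_force: [-1.2, 0.7, -1.1]
opening: 0.137
grasp_force: 30.8
```

Run:
```python
from h import *
import pickle
p,R,s=pose();print(p,R.round(3).tolist(),s["opening"])
w=arm.get_image("wrist");pickle.dump(w,open("w8.pkl","wb"))
e=p+R@[.054,0,.0205]; c=proj(w,[e])[0];print(c)
x,y=c.astype(int)
g=cv2.cvtColor(w["pixels"],cv2.COLOR_BGR2GRAY)
print(g[y-56:y+60:5,x-50:x+51:5])
```

```text
[ 0.44984499 -0.09827854  0.18609363] [[0.937, 0.349, 0.007], [0.349, -0.937, 0.001], [0.007, 0.001, -1.0]] 0.13674486698733723
[278.43178401 154.36848408]
[[108 110 105 109 111 112 110 110 116 109 107 114 113 107 183 188 184 185
  184 187 188]
 [107 109 108 107 112 114 112 109 109 109 110 113 109 151 183 183 187 185
  188 188 182]
 [112 107 113 117 111 109 107 112 111 109 112 112 112 184 185 184 186 184
  183 184 180]
 [110 108 111 108 113 109 112 114 113 112 111 112 112 185 182 183 181 181
  184 182 186]
 [109 112 114 108 110 110 108 106 110 115 111 106 111 171 190 182 186 181
  185 188 189]
 [107 111 113 110 111 104 109 111 108 109 108 113 111 112 165 188 182 110
  110 116 187]
 [110 110 111 110 110 108 110 108 109 114 123 113 111 110 111 112 113 113
  110 111 179]
 [109 110 108 109 110 109 108 125 127 127 133 128 126 124 109 112 111 112
  109 173 180]
 [106 106 110 109 110 108 124 136 134 127 124 128 136 134 124 112 109 111
  114 166 183]
 [110 108 110 110 110 123 127 128 120 115 109 116 120 128 125 119 108 114
  108 188 184]
 [112 109 111 114 107 125 130 121 111 111 111 112 110 
[... 492 characters left out ...]
7 182 183 182 120 129 139 132 125 132 140 127 118 182 183 181
  186 178 183]
 [181 178 178 178 178 183 114 120 122 125 129 123 120 116 186 176 173 182
  188 186 185]
 [179 183 181 181 179 179 120 108 121 129 128 128 126 188 184 183 185 184
  183 182 188]
 [182 182 180 179 180 175 152 109 125 130 131 130 127 188 184 186 186 183
  182 180 183]
 [185 184 179 180 182 183 179 109 125 130 132 129 126 180 179 183 174 180
  185 180 184]
 [183 177 182 181 178 180 186 109 124 130 130 129 127 183 187 182 179 182
  181 182 180]
 [179 175 177 175 182 111 107 108 124 130 131 129 127 181 175 178 182 181
  181 183 184]
 [181 182 179 178 182 111 106 106 125 130 130 129 126 182 183 186 183 185
  181 183 186]]
```

```bash
cat >> h.py <<'E'
SEAT={0:(.7306,-.1465,.1143),2:(.6648,-.2372,.1143),3:(.6319,-.2825,.1143),4:(.599,-.3278,.1143)}
N=np.array([-.520,.378,.766]);U=np.array([.809,-.588,0])
def tcp(peg,s,L,dz=.0218,off=(0,0,0)): return (*(np.array(SEAT[peg])+np.array(off)+s*N-L*U+[0,0,dz]),-126.)
E
python3 - <<'E'
from h import *
t=tcp(4,.062,.0522);print(np.round(t,4));plan([t])
E
```

```text
[   0.5245   -0.2737    0.1836 -126.    ]
-> [0.525, -0.274, 0.184] row [0.016, 0.319, 0.001, np.float64(0.157)]
-> [0.525, -0.274, 0.184] row [0.165, 0.273, 0.001, np.float64(0.157)]
```

Emit:
jog_arm --pt "1 0.016 0.319 -0.03 0.157" --pt "1 0.016 0.319 -0.03 0.157" --pt "1 0.016 0.319 -0.03 0.157" --pt "1 0.016 0.319 -0.03 0.157" --pt "1 0.016 0.319 -0.03 0.157"

```text
time: 22.85
position: [0.4853, -0.1853, 0.1914]
tcp_rot: [[0.991, -0.134, -0.002], [-0.134, -0.991, 0.001], [-0.002, -0.0, -1.0]]
ft_force: [-0.1, 0.7, -0.7]
opening: 0.137
grasp_force: 30.8
```

Emit:
jog_arm --pt "1 0.165 0.273 0.03 0.157" --pt "1 0.165 0.273 0.03 0.157" --pt "1 0.165 0.273 0.03 0.157" --pt "1 0.165 0.273 0.03 0.157" --pt "1 0.165 0.273 0.03 0.157"

```text
time: 23.48
position: [0.5237, -0.273, 0.1831]
tcp_rot: [[0.81, -0.587, -0.0], [-0.587, -0.81, 0.001], [-0.001, -0.001, -1.0]]
ft_force: [0.9, -0.2, -0.1]
opening: 0.137
grasp_force: 30.8
```

Run:
```python
from h import *
t=tcp(4,.062,.0522);plan([t])
```

```text
-> [0.525, -0.274, 0.184] row [0.004, 0.0, -0.002, np.float64(0.0)]
```

Run:
```python
from h import *
import pickle
p,R,s=pose();print(p)
w=arm.get_image("wrist");pickle.dump(w,open("w9.pkl","wb"))
e=p+R@[.0522,0,.0218]
print("eye",proj(w,[e]).round(1),"seat,tip",proj(w,[SEAT[4],np.array(SEAT[4])+.0355*N]).round(1).tolist(), "pegs3",proj(w,[SEAT[3],np.array(SEAT[3])+.0355*N]).round(1).tolist())
crop(w["pixels"],170,60,390,225,3.6,"pics/w9.png",20)
```

```text
[ 0.52370501 -0.27296864  0.18309113]
eye [[280.5 156. ]] seat,tip [[280.4, 73.3], [280.6, 114.8]] pegs3 [[180.8, 73.6], [168.0, 115.0]]
```

View pics/w9.png

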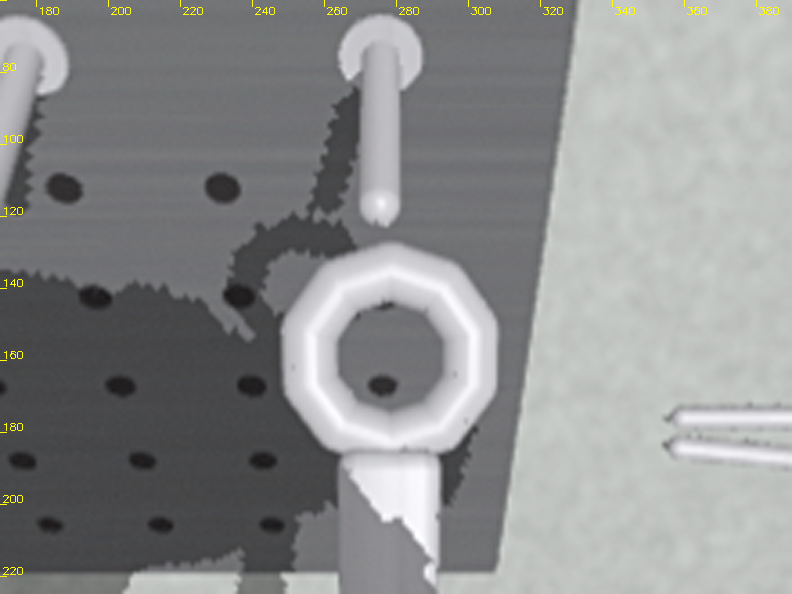

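The hover picture shows the eye centre at about (278.4,157.5). Peg 4's foot is at (275.5,75.8) and its tip at (275.5,119), about 5 px left of and below the prediction. So the peg is offset by about (-0.5, +3.1) mm relative to the eye; I apply that and insert.

Run:
```python
from h import *
o=(-.0005,.0031,0)
plan([tcp(4,s,.0522,off=o) for s in (.045,.030,.012)])
```

```text
-> [0.533, -0.277, 0.171] row [0.032, -0.007, 0.042, np.float64(0.0)]
-> [0.541, -0.283, 0.159] row [0.032, 0.0, 0.038, np.float64(-0.0)]
-> [0.55, -0.289, 0.145] row [0.039, 0.0, 0.046, np.float64(-0.0)]
```

Emit:
jog_arm --pt "1 0.032 -0.007 0.042 0" --pt "1 0.032 -0.007 0.042 0" --pt "1 0.048 -0.007 0.061 0" --pt "1 0.064 -0.007 0.08 0" --pt "1 0.064 -0.007 0.08 0"

```text
time: 24.15
position: [0.5405, -0.2837, 0.1588]
tcp_rot: [[0.808, -0.59, -0.001], [-0.59, -0.808, 0.0], [-0.001, 0.0, -1.0]]
ft_force: [0.1, 0.5, -0.2]
opening: 0.137
grasp_force: 30.8
```

Run:
```python
from h import *
import pickle
p,R,s=pose();print(p,s["ft_force"])
w=arm.get_image("wrist");pickle.dump(w,open("w10.pkl","wb"))
plan([tcp(4,q,.0522,off=(-.0005,.0031,0)) for q in (.030,.012)])
e=p+R@[.0522,0,.0218];c=proj(w,[e])[0];print(c);x,y=c.astype(int)
g=cv2.cvtColor(w["pixels"],cv2.COLOR_BGR2GRAY);np.set_printoptions(linewidth=200);print(g[y-60:y+36:5,x-40:x+41:5])
```

```text
[ 0.54050326 -0.28367091  0.1587559 ] [ 0.08822079  0.53404346 -0.23941749]
-> [0.541, -0.283, 0.159] row [-0.001, -0.003, -0.0, np.float64(-0.001)]
-> [0.55, -0.289, 0.145] row [0.039, 0.0, 0.046, np.float64(-0.0)]
[280.47213611 155.97630883]
[[120 121 121 119 120 120 120 120 120 120 121 122 120 121 122 122 122]
 [115 115 115 116 116 115 138 196 197 115 117 118 116 117 118 118 117]
 [120 120 119 120 121 127 202 205 202 207 117 119 117 119 119 119 119]
 [122 121 122 120 121 210 203 184 193 206 128 122 121 122 121 121 122]
 [118 118 117 118 117 163 188 184 194 207 116 118 118 118 118 119 119]
 [117 119 118 119 117 119  96 184 194 120 118 119 118 118 118 119 118]
 [118 117 120  79 107  74  80 186 196 118 121 121 122 120 121 120 120]
 [118 106  72  73  70  95 180 200 208 191 133 114 118 115 116 115 116]
 [120  79  73  71 194 209 220 241 248 229 214 208 116 120 120 119 120]
 [ 74  75  74 176 212 243 226 216 210 219 244 234 205 117 116 117 117]
 [109  76 111 206 245 217 170 184 139 162 201 246 217 167 123 122 122]
 [ 73  75 195 229 226 188 121 185 195  96 146 211 253 215 118 120 119]
 [ 98  72 197 246 213  98  94 185 194 118 119 188 245 217 119 120 121]
 [119  70 197 243 214  69 103 207 212 118 122 191 246 216 120 120 120]
 [ 72  73 194 241 214 103 104 212 217 116 120 190 248 216 116 119 118]
 [ 73  74 169 214 252 204  98 116 116 116 180 219 234 207 118 119 116]
 [ 75  75  73 197 228 227 205 191 180 197 210 246 216 115 117 117 116]
 [ 75  74  75  70 205 230 248 243 230 246 238 217 117 120 119 120 119]
 [ 75  76  74  76  72 169 168 179 185 173 185 121 119 119 119 119 116]
 [ 71  74  73  74  75 197 227 237 241 249 221 118 119  75  73 121 116]]
```

Emit:
jog_arm --pt "1 0.01 -0.001 0.012 0" --pt "1 0.02 -0.001 0.023 0" --pt "1 0.03 -0.001 0.035 0" --pt "1 0.038 -0.001 0.046 0" --pt "1 0.038 -0.001 0.046 0"

```text
time: 24.82
position: [0.5499, -0.29, 0.1452]
tcp_rot: [[0.808, -0.59, -0.001], [-0.59, -0.808, 0.0], [-0.001, 0.0, -1.0]]
ft_force: [-0.1, 0.6, -0.7]
opening: 0.137
grasp_force: 30.8
```

Emit:
jog_arm --pt "1 0.005 0 0.006 0" --pt "1 0.01 0 0.012 0" --pt "1 0.013 0 0.015 0" --pt "1 0.013 0 0.015 0"

```text
time: 25.32
position: [0.553, -0.2922, 0.141]
tcp_rot: [[0.808, -0.589, -0.0], [-0.589, -0.808, 0.0], [-0.0, -0.0, -1.0]]
ft_force: [-0.2, 0.7, 0.2]
opening: 0.138
grasp_force: 30.8
```

Emit:
jog_arm --pt "0.6 0 0 0 0" --pt "0.4 0 0 0 0" --pt "0.3 0 0 0 0" --pt "0.3 0 0 0 0" --pt "0.3 0 0 0 0"

```text
time: 25.95
position: [0.553, -0.2923, 0.1411]
tcp_rot: [[0.808, -0.589, -0.0], [-0.589, -0.808, 0.0], [-0.0, -0.0, -1.0]]
ft_force: [0.3, -0.2, 0.6]
opening: 0.349
grasp_force: 0.0
```

Emit:
jog_arm --pt "0.3 0 0 -0.05 0" --pt "0.3 0 0 -0.15 0" --pt "0.3 0 0 -0.25 0" --pt "0.3 0 0 -0.3 0" --pt "0.3 0 0 -0.3 0"

```text
time: 26.58
position: [0.5535, -0.2926, 0.2322]
tcp_rot: [[0.808, -0.589, 0.002], [-0.589, -0.808, -0.001], [0.002, -0.001, -1.0]]
ft_force: [-0.9, 0.0, -0.5]
opening: 0.356
grasp_force: 0.0
```

Run:
```python
from h import *
import pickle
p,R,s=pose();print(p,s["ft_force"])
w=arm.get_image("wrist");T=arm.get_image("top");S=arm.get_image("side");pickle.dump((w,T,S),open("w11.pkl","wb"))
crop(w["pixels"],150,20,430,230,1.42,"pics/a.png",40);crop(S["pixels"],325,180,415,305,3.2,"pics/b.png",20)
a=cv2.imread("pics/a.png");b=cv2.imread("pics/b.png");h=max(a.shape[0],b.shape[0])
g=lambda m:cv2.copyMakeBorder(m,0,h-m.shape[0],0,0,cv2.BORDER_CONSTANT)
cv2.imwrite("pics/w11.png",np.hstack([g(a),g(b)])[:,:800])
```

```text
[ 0.55346301 -0.29264628  0.23224634] [-0.90486299  0.03843016 -0.53111798]
```

View pics/w11.png

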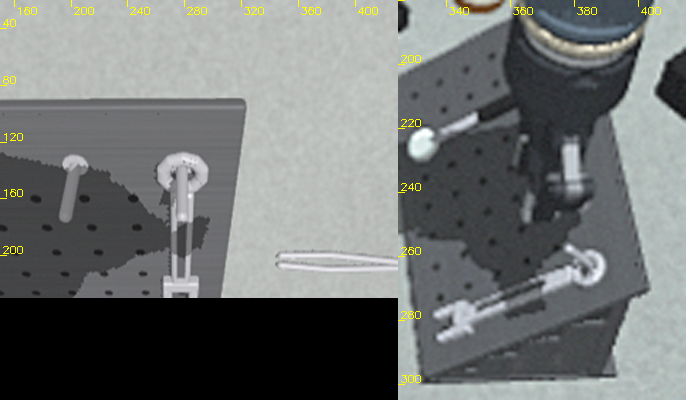

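Both views show the spanner seated: its eye is flat around the foot of peg 4 at wrist (279,140), with the handle down the face. Nut driver next. I first correct peg 3/2 predictions from this image, then go to its hover.

```bash
cat >> h.py <<'E'
def pegpix(w,peg,thr=150):
    b=np.array(SEAT[peg])-.0035*N; q=proj(w,[b,b+.039*N])
    x0,y0=(q.min(0)-22).astype(int);x1,y1=(q.max(0)+22).astype(int)
    g=cv2.cvtColor(w["pixels"],cv2.COLOR_BGR2GRAY); sub=g[max(0,y0):y1,max(0,x0):x1]
    n,l,st,c=cv2.connectedComponentsWithStats((sub>thr).astype(np.uint8))
    return q.round(1).tolist(),[(st[i,:4]+[max(0,x0),max(0,y0),0,0]).tolist()+[int(st[i,4])] for i in range(1,n) if st[i,4]>60]
E
python3 - <<'E'
from h import *
import pickle
w,T,S=pickle.load(open("w11.pkl","rb"))
for k in(3,2):print(k,pegpix(w,k))
print(pegpix(pickle.load(open("w9.pkl","rb")),4))
t=T["pixels"]; print(ring(T,(225.6,234.5),r=12,lo=4,hi=8),ring(T,(262.6,228.5),r=12,lo=4,hi=8))
plan([(.50,-.1,.2,-110),(.4431,.0063,.103,-108.9)])
E
```

```text
3 ([[206.7, 131.7], [199.3, 171.3]], [[194, 129, 18, 12, 126]])
2 ([[132.5, 132.3], [117.5, 171.7]], [])
([[280.3, 69.7], [280.6, 114.8]], [[264, 64, 23, 59, 747], [258, 128, 41, 8, 217]])
[(225.6, 234.1, 5.1)] [(268.4, 233.9, 4.4)]
-> [0.5, -0.1, 0.2] row [-0.518, -0.413, 0.101, np.float64(-0.089)]
-> [0.443, 0.006, 0.103] row [-0.299, -0.268, 0.323, np.float64(-0.006)]
```

Emit:
jog_arm --pt "-0.3 -0.518 -0.413 0.08 -0.089" --pt "-0.3 -0.518 -0.413 0.08 -0.089" --pt "-0.3 -0.518 -0.413 0.08 -0.089" --pt "-0.3 -0.518 -0.413 0.08 -0.089" --pt "-0.3 -0.518 -0.413 0.08 -0.089"

```text
time: 27.35
position: [0.5003, -0.0998, 0.2066]
tcp_rot: [[0.94, -0.342, -0.001], [-0.342, -0.94, -0.0], [-0.001, 0.0, -1.0]]
ft_force: [0.4, 0.2, 0.1]
opening: 0.65
grasp_force: 0.0
```

Emit:
jog_arm --pt "-0.3 -0.299 -0.268 0.34 -0.006" --pt "-0.3 -0.299 -0.268 0.34 -0.006" --pt "-0.3 -0.299 -0.268 0.34 -0.006" --pt "-0.3 -0.299 -0.268 0.34 -0.006" --pt "-0.3 -0.299 -0.268 0.34 -0.006"

```text
time: 27.98
position: [0.4457, 0.0035, 0.1059]
tcp_rot: [[0.944, -0.329, 0.003], [-0.329, -0.944, -0.001], [0.003, 0.0, -1.0]]
ft_force: [0.0, 0.3, 0.4]
opening: 0.648
grasp_force: 0.0
```

```bash
cat >> h.py <<'E'
def look(eye,step=4,r=36,fn=None):
    import pickle
    p,R,s=pose();np.set_printoptions(linewidth=200)
    print(p.round(4),"closing",np.degrees(np.arctan2(R[1,1],R[0,1])).round(1),"open",round(s["opening"],3))
    w=arm.get_image("wrist"); pickle.dump(w,open(fn or "wl.pkl","wb"))
    e=np.array(eye) if len(eye)==3 and eye[2]<.01 else p+R@np.array(eye)
    c=proj(w,[e])[0];x,y=c.astype(int);print("pred",c.round(1))
    g=cv2.GaussianBlur(cv2.cvtColor(w["pixels"],cv2.COLOR_BGR2GRAY),(3,3),0)
    print("cols",x-r,"rows",y-r,"step",step);print(g[y-r:y+r+1:step,x-r:x+r+1:step])
E
python3 - <<'E'
from h import *
look((.4942,-.0112,.0035)); plan([(.4431,.0063,.0245,-108.9)])
E
```

```text
[0.4457 0.0035 0.1059] closing -109.2 open 0.648
pred [276.3 146.4]
cols 240 rows 110 step 4
[[188 188 187 183 190 188 183 186 185 186 187 184 182 186 187 190 188 184 183]
 [188 190 187 186 187 188 188 188 182 184 187 186 188 186 183 188 187 184 183]
 [190 188 188 191 189 187 189 191 186 186 188 191 191 187 183 184 188 190 186]
 [190 187 188 188 185 187 182 184 185 183 187 189 183 186 185 186 190 191 188]
 [182 184 188 186 186 188 186 181 170 180 188 185 181 182 184 184 186 190 192]
 [143 188 185 187 186 188 132 149 183 197 182 158 185 187 186 181 183 190 190]
 [114 189 184 186 185 159 188 219 230 219 228 216 186 186 186 184 183 188 187]
 [116 111 152 184 166 172 224 195 183 176 183 206 216 179 185 184 186 184 186]
 [115 113 114 111 171 205 220 176 186 187 189 168 222 203 183 179 181 185 185]
 [118 115 113 113 124 216 197 182 186 188 184 168 200 211 178 180 182 188 185]
 [116 116 115 112 114 174 198 183 189 191 185 126 201 210 180 182 182 185 184]
 [116 116 115 114 114 130 163 170 187 186 155 163 220 201 179 181 182 184 187]
 [114 112 117 111 109 121 132 204 173 143 174 205 220 184 184 186 186 188 184]
 [113 111 114 112 112 112 124 203 230 221 227 219 190 182 182 182 183 188 188]
 [116 111 116 117 115 110  98  92 129 128 127 125 178 186 184 181 182 190 182]
 [114 111 112 115 113 114  94  99 173 151 189 190 168 187 186 173 145 115 109]
 [116 115 114 110 114 114  96  44  99  99  96  70 146 176 186 122 112 113 110]
 [113 116 114 112 112 114  97  41 100  99  97  62 103 110 141 112 114 112 111]
 [109 110 113 113 112 114  96  39 100 100  96  62 103 110 111 111 110 110 111]]
-> [0.443, 0.006, 0.025] row [-0.012, -0.005, 0.272, np.float64(-0.002)]
```

Emit:
jog_arm --pt "-0.3 -0.008 -0.004 0.12 0" --pt "-0.3 -0.008 -0.004 0.22 0" --pt "-0.3 -0.008 -0.004 0.27 0" --pt "-0.3 -0.008 -0.004 0.27 0"

```text
time: 28.52
position: [0.4429, 0.0061, 0.0241]
tcp_rot: [[0.945, -0.328, 0.0], [-0.328, -0.945, -0.001], [0.001, 0.0, -1.0]]
ft_force: [-0.5, -0.5, 0.7]
opening: 0.65
grasp_force: 0.0
```

Emit:
jog_arm --pt "0.5 0 0 0 0" --pt "1 0 0 0 0" --pt "1 0 0 0 0" --pt "1 0 0 0 0" --pt "1 0 0 0 0" --newtons 30

```text
time: 29.15
position: [0.4429, 0.0074, 0.025]
tcp_rot: [[0.945, -0.326, 0.002], [-0.326, -0.945, 0.0], [0.002, -0.001, -1.0]]
ft_force: [-0.2, -1.3, 5.5]
opening: 0.192
grasp_force: 29.8
```

Emit:
jog_arm --pt "1 0 0 -0.1 0" --pt "1 0 0 -0.25 0" --pt "1 0 0 -0.4 0" --pt "1 0 0 -0.55 0" --pt "1 0 0 -0.55 0"

```text
time: 29.78
position: [0.444, 0.0081, 0.1918]
tcp_rot: [[0.946, -0.325, 0.006], [-0.325, -0.946, 0.004], [0.005, -0.006, -1.0]]
ft_force: [0.2, 0.6, -1.2]
opening: 0.187
grasp_force: 29.7
```

Run:
```python
from h import *
look((.054,0,.0218),step=5,r=45)
t=tcp(2,.062,.054,off=(-.0005,.0031,0));plan([(.52,-.12,.21,-115),(t[0],t[1],.2,t[3]),t])
```

```text
[0.444  0.0081 0.1918] closing -109.0 open 0.187
pred [280.  152.8]
cols 235 rows 107 step 5
[[113 114 121 112 116 190 188 192 187 187 188 182 190 193 194 189 185 184 189]
 [115 191 189 133 114 194 186 189 189 182 188 186 184 191 183 187 191 183 190]
 [113 188 188 178 118 189 191 187 190 187 190 191 186 189 192 187 190 187 183]
 [116 130 154 113 114 187 187 187 165 170 186 184 184 185 191 191 191 189 190]
 [114 115 113 114 191 170 169 189 199 204 194 177 172 184 189 186 187 187 187]
 [114 115 114 115 171 192 214 232 231 225 235 219 201 176 186 188 191 187 186]
 [115 115 114 114 183 217 219 202 187 182 197 208 231 196 187 184 185 191 190]
 [114 111 114 127 175 235 188 184 180 190 183 178 217 215 183 186 189 189 185]
 [115 112 113 128 137 189 172 188 162 184 135 137 192 237 203 186 189 184 187]
 [115 112 114 128 135 198 115 121 109 115 113 115 180 233 202 185 183 180 189]
 [112 116 115 128 135 153 110 114 111 115 109 114 180 235 202 183 184 183 181]
 [113 114 110 127 135 130 148 115 113 113 113 128 192 239 200 185 191 186 183]
 [116 113 113 116 128 137 191 137 115 110 131 182 224 212 181 185 181 186 183]
 [115 112 117 110 122 129 139 160 170 185 200 206 223 190 190 191 186 184 186]
 [116 114 114 109 111 124 128 132 142 234 222 211 198 184 182 186 189 189 189]
 [114 114 113 111 185 123  91  92  91 105 104 112 123 185 184 184 186 186 188]
 [114 119 117 110 174  92 100  99 100  99 103 184 153 184 190 186 186 183 190]
 [174 114 116 114 177  93  98 101 100 100  99 114 159 187 182 187 180 185 190]
 [186 117 118 114 176  93  36 102 100 100 101  35 145 185 184 188 188 189 188]]
-> [0.52, -0.12, 0.21] row [0.383, 0.32, -0.066, np.float64(0.034)]
-> [0.588, -0.179, 0.2] row [0.29, 0.082, 0.033, np.float64(0.061)]
-> [0.588, -0.179, 0.184] row [0.0, 0.0, 0.055, np.float64(-0.0)]
```

Emit:
jog_arm --pt "1 0.383 0.32 -0.066 0.034" --pt "1 0.383 0.32 -0.066 0.034" --pt "1 0.383 0.32 -0.066 0.034" --pt "1 0.383 0.32 -0.066 0.034" --pt "1 0.383 0.32 -0.066 0.034"

```text
time: 30.45
position: [0.5182, -0.1196, 0.2075]
tcp_rot: [[0.905, -0.425, -0.003], [-0.425, -0.905, 0.001], [-0.003, 0.0, -1.0]]
ft_force: [-0.3, 0.8, -0.5]
opening: 0.191
grasp_force: 29.7
```

Emit:
jog_arm --pt "1 0.286 0.082 0.033 0.061" --pt "1 0.286 0.082 0.033 0.061" --pt "1 0.286 0.082 0.033 0.061" --pt "1 0.286 0.082 0.033 0.061" --pt "1 0.286 0.082 0.033 0.061"

```text
time: 31.08
position: [0.586, -0.1778, 0.1989]
tcp_rot: [[0.809, -0.588, -0.0], [-0.588, -0.809, 0.002], [-0.001, -0.001, -1.0]]
ft_force: [-0.3, 0.1, -1.7]
opening: 0.186
grasp_force: 29.7
```

Run:
```python
from h import *
look((.0552,0,.0218),step=5,r=10)
import pickle;print(pegpix(pickle.load(open("wl.pkl","rb")),2))
plan([tcp(2,s,.0552,off=(-.0005,.0031,0)) for s in (.062,.045,.030,.012)])
```

```text
[ 0.586  -0.1778  0.1989] closing -126.0 open 0.186
pred [280.5 149.2]
cols 270 rows 139 step 5
[[205 165 162 197 218]
 [132 133 133 132 177]
 [132 132 132 132 130]
 [132 125 120 131 131]
 [130  97  88 130 129]]
([[282.6, 63.8], [283.3, 104.4]], [[267, 58, 22, 54, 687], [267, 122, 24, 4, 63]])
-> [0.587, -0.178, 0.184] row [0.004, -0.002, 0.052, np.float64(-0.0)]
-> [0.596, -0.185, 0.171] row [0.036, 0.0, 0.043, np.float64(-0.0)]
-> [0.604, -0.19, 0.159] row [0.032, 0.0, 0.038, np.float64(-0.0)]
-> [0.613, -0.197, 0.145] row [0.039, 0.0, 0.046, np.float64(-0.0)]
```

Emit:
jog_arm --pt "1 0.004 -0.001 0.052 0" --pt "1 0.022 -0.001 0.075 0" --pt "1 0.04 -0.001 0.095 0" --pt "1 0.072 -0.001 0.133 0" --pt "1 0.072 -0.001 0.133 0"

```text
time: 31.75
position: [0.6043, -0.1923, 0.1579]
tcp_rot: [[0.808, -0.59, -0.002], [-0.59, -0.808, -0.0], [-0.001, 0.001, -1.0]]
ft_force: [0.3, -0.2, -0.7]
opening: 0.19
grasp_force: 29.7
```

Run:
```python
from h import *
look((.0552,0,.0218),step=5,r=50)
print(arm.state()["ft_force"]);plan([tcp(2,s,.0552,off=(-.0005,.0031,0)) for s in (.03,.008)])
```

```text
[ 0.6043 -0.1923  0.1579] closing -126.1 open 0.19
pred [280.5 149.2]
cols 230 rows 99 step 5
[[129 129 128 128 129 129 129 164 216 216 217 198 129 130 130 130 130 131 131 131 131]
 [129 130 130 130 130 131 129 219 203 203 207 218 129 131 131 130 130 130 129 130 129]
 [131 131 131 131 132 131 131 219 175 204 197 218 130 131 131 131 131 131 130 130 130]
 [130 130 130 130 130 131 131 139 155 203 196 172 132 132 131 132 131 131 132 132 131]
 [132 133 132 133 133 124 131  85 147 185 198 133 132 133 133 132 132 132 132 132 130]
 [133 132 133 133  90  82  82  93 166 203 211 176 137 132 133 132 133 133 133 132 133]
 [132 133 133  82  84  82 197 218 227 244 249 233 223 210 132 134 133 133 132 133 133]
 [133 133  96  85  85 170 223 253 248 234 229 244 255 238 200 134 135 136 135 135 135]
 [127 132  83  83 121 216 252 232 206 196 190 198 219 254 229 153 130 130 129  91 126]
 [ 57 132  82  81 205 238 244 204 163 204 201 123 178 228 253 224 131 131  77  59 100]
 [135 133  91  82 212 253 223 130 164 205 202 103 132 204 251 230 130 132 133 132 132]
 [104 129 106  79 210 253 225  78 168 215 203 129
[... 301 characters left out ...]
 39  40  82  82  82 122 222 253 252 236 229 247 254 233 165 130 130  98  58 116 129]
 [ 84  84  84  84  84  84 132 186 193 215 218 196 190 180 132 133 132 132 132 131 131]
 [ 84  84  85  85  84  84 131 172 172 172 172 173 176 151 132 132 132 132 131 131 130]
 [ 84  84  83  83  84  83 160 200 202 205 208 211 214 187 127 127 100 130 131 131 131]
 [ 84  71  82  83  84  83 113  77 203 204 207 205 146 180  83  83  84  66 129 132 132]
 [ 83  51  59  82  83  83 113  48 125 204 206 210 109 183  82  82  82  68 120 130 130]]
[ 0.75519334 -0.65974288 -0.5280655 ]
-> [0.604, -0.19, 0.159] row [-0.004, -0.005, -0.002, np.float64(-0.001)]
-> [0.615, -0.199, 0.142] row [0.047, 0.0, 0.056, np.float64(-0.0)]
```

Emit:
jog_arm --pt "1 0.01 -0.003 0.012 0" --pt "1 0.02 -0.003 0.024 0" --pt "1 0.03 -0.003 0.036 0" --pt "1 0.043 -0.003 0.053 0" --pt "1 0.043 -0.003 0.053 0"

```text
time: 32.42
position: [0.6151, -0.1988, 0.1426]
tcp_rot: [[0.808, -0.59, -0.001], [-0.59, -0.808, 0.0], [-0.001, 0.0, -1.0]]
ft_force: [0.1, 0.3, -1.0]
opening: 0.185
grasp_force: 29.7
```

Emit:
jog_arm --pt "0.5 0 0 0 0" --pt "0.3 0 0 0 0" --pt "0.2 0 0 0 0" --pt "0.2 0 0 0 0" --pt "0.2 0 0 0 0"

```text
time: 33.05
position: [0.6152, -0.1986, 0.1432]
tcp_rot: [[0.808, -0.589, 0.0], [-0.589, -0.808, 0.0], [-0.0, -0.0, -1.0]]
ft_force: [-0.4, 0.7, -0.0]
opening: 0.399
grasp_force: 0.0
```

Emit:
jog_arm --pt "0.2 0 0 -0.05 0" --pt "0.2 0 0 -0.15 0" --pt "0.2 0 0 -0.25 0" --pt "0.2 0 0 -0.3 0" --pt "0.2 0 0 -0.3 0"

```text
time: 33.67
position: [0.6156, -0.199, 0.2344]
tcp_rot: [[0.808, -0.589, 0.002], [-0.589, -0.808, -0.0], [0.002, -0.001, -1.0]]
ft_force: [0.1, -0.7, -0.3]
opening: 0.397
grasp_force: 0.0
```

Run:
```python
from h import *
import pickle
p,R,s=pose();print(p,s["opening"])
w=arm.get_image("wrist");pickle.dump(w,open("w12.pkl","wb"))
g=cv2.cvtColor(w["pixels"],cv2.COLOR_BGR2GRAY);q=proj(w,[SEAT[2]])[0];x,y=q.astype(int);print(q);np.set_printoptions(linewidth=200)
print(g[y-30:y+80:5,x-40:x+41:4])
T=arm.get_image("top");print(ring(T,(225.6,234.1),r=12,lo=4,hi=8))
plan([(.50,.0,.2,-115),(.43,.1087,.104,-117.7)])
```

```text
[ 0.61560562 -0.19899788  0.23441546] 0.3971729493727896
[282.13058313 127.9873128 ]
[[126 126 125 126 126 126 125 127 126 127 127 128 127 126 126 126 125 126 127 126 127]
 [125 126 125 126 127 127 127 128 126 126 127 127 128 127 127 126 128 127 127 128 127]
 [121 119 120 121 120 121 122 121 122 123 124 124 123 123 123 123 124 124 125 126 126]
 [121 121 120 122 123 123 122 122 123 122 122 122 122 123 124 123 123 124 123 122 123]
 [126 127 127 127 127 127 127 126 125 124 125 125 125 124 127 125 123 123 124 124 122]
 [125 125 126 124 125 124 125 122 132 160 159 124 121 123 124 123 123 123 123 122 123]
 [122 122 124 122 122 124 118 219 228 233 243 237 227 132 124 124 125 125 125 124 126]
 [123 125 126 125 125 141 209 212 204 189 176 190 215 222 124 125 125 124 124 124 123]
 [126 126 125 127 128 178 211 185 110 198 163  99 181 209 125 127 126 126 127 124 125]
 [127 127 127 126 126 167 209 178 128 197 172 186 204 212 124 126 126 127 127 126 125]
 [127 128 126 128 129 128 158 139 140 197 196 221 202 127 129 129 130 129 129 130 129]
 [ 52  55 127 126 126 129  76 106 125 197 180 156 121 127 
[... 338 characters left out ...]
1  87 106 128 127 127  76 129 127 127]
 [ 77  69  80  79  78  78  78 137  55 167 141  43  79 110 124 123 126 114 126 124 124]
 [ 80  79  80  80  81  81  79 100  46 110 107  41  78 128 126 126 126 126 126 125 124]
 [ 79  78  81  78  79  79  79  99  35 106 107  46  75 125 125 125 126 126 125 125 123]
 [ 79  42  36  81  79  81  78 100  38 107 107  60  83 128 126 128  47  59 127 127 127]
 [ 78 110  81 113 129 129 128 103  35 106 107  75 126 127 127 126 127 127 126 126 127]
 [127 126 127 126 126 126 126 100  57 165 170 148 126 126 125 126 125 124 126 125 126]]
[]
-> [0.5, 0.0, 0.2] row [-0.698, -0.308, 0.109, np.float64(-0.062)]
-> [0.43, 0.109, 0.104] row [-0.365, -0.23, 0.32, np.float64(0.015)]
```

Emit:
jog_arm --pt "-0.3 -0.698 -0.308 0.09 -0.062" --pt "-0.3 -0.698 -0.308 0.09 -0.062" --pt "-0.3 -0.698 -0.308 0.09 -0.062" --pt "-0.3 -0.698 -0.308 0.09 -0.062" --pt "-0.3 -0.698 -0.308 0.09 -0.062"

```text
time: 34.4
position: [0.4981, 0.0033, 0.2043]
tcp_rot: [[0.909, -0.416, -0.005], [-0.416, -0.909, 0.002], [-0.005, 0.001, -1.0]]
ft_force: [0.6, -1.0, 0.1]
opening: 0.649
grasp_force: 0.0
```

Run:
```python
from h import *
T=arm.get_image("top");S=arm.get_image("side");np.set_printoptions(linewidth=250)
def blob(d,box,thr):
    g=cv2.cvtColor(d["pixels"],cv2.COLOR_BGR2GRAY)[box[1]:box[3],box[0]:box[2]]
    n,l,st,c=cv2.connectedComponentsWithStats((g<thr).astype(np.uint8))
    return [((st[i,:4]+[box[0],box[1],0,0]).tolist(),int(st[i,4]),(c[i]+box[:2]).round(1).tolist()) for i in range(1,n) if st[i,4]>40]
print(blob(T,(180,222,250,300),70));print(blob(S,(185,190,250,222),70))
p,R,s=pose();print(p);plan([(.43,.1087,.104,-117.7)])
```

```text
[([180, 222, 20, 34], 93, [188.8, 238.3]), ([223, 247, 24, 53], 65, [233.8, 274.3])]
[([194, 204, 53, 12], 243, [221.3, 209.6])]
[ 0.50035259 -0.0005096   0.20577204]
-> [0.43, 0.109, 0.104] row [-0.366, -0.232, 0.339, np.float64(0.016)]
```

Emit:
jog_arm --pt "-0.3 -0.366 -0.232 0.339 0.016" --pt "-0.3 -0.366 -0.232 0.339 0.016" --pt "-0.3 -0.366 -0.232 0.339 0.016" --pt "-0.3 -0.366 -0.232 0.339 0.016" --pt "-0.3 -0.366 -0.232 0.339 0.016"

```text
time: 35.12
position: [0.4321, 0.1072, 0.105]
tcp_rot: [[0.883, -0.469, 0.002], [-0.469, -0.883, -0.001], [0.002, -0.0, -1.0]]
ft_force: [0.7, -0.8, 1.2]
opening: 0.648
grasp_force: 0.0
```

Run:
```python
from h import *
look((.4778,.0836,.0035)); plan([(.43,.1087,.0245,-117.7)])
```

```text
[0.4321 0.1072 0.105 ] closing -118.0 open 0.648
pred [278.5 144.9]
cols 242 rows 108 step 4
[[181 183 179 178 177 175 180 175 175 174 174 177 180 176 176 174 179 176 177]
 [182 180 182 177 176 174 177 178 175 175 179 178 181 178 180 176 180 175 172]
 [179 176 179 177 177 179 178 178 175 175 179 177 180 179 175 175 178 177 178]
 [172 175 177 178 175 175 178 175 175 173 182 180 178 174 173 172 174 173 176]
 [174 177 176 177 175 171 175 171 177 177 179 177 178 174 177 174 173 173 175]
 [175 177 178 176 176 174 135 109  44  41  74 141 183 178 176 172 172 171 175]
 [175 178 176 174 176 147  38  62  77  75  76  54  78 178 176 173 172 174 175]
 [173 175 174 177 182  41  72  48  57  77  42  63  53 141 173 173 174 174 177]
 [176 174 170 178  85  54  63 121 174 179 182  42  81  43 174 174 177 177 176]
 [176 171 172 179  85  73  45 177 172 178 179  98  52  48 174 174 177 177 174]
 [102 168 178 179  87  73  45 181 178 174 175 137  52  50 176 171 172 175 176]
 [101 108 156 175  86  65  49 148 175 175 153  42  66  48 177 170 175 178 178]
 [101 104 106 170 172  44  83  43  85 125  50  50  68 123 175 170 176 175 172]
 [102 103 106 109 146 161  44  76  71  57  76  75  73 177 174 172 176 177 172]
 [101 102 103 105 102 179  73  36  37  40  37  35 179 176 172 178 182 179 177]
 [104 103 103 106 107 115  50  74  80  89  96  76 184 182 172 174 180 178 180]
 [105 104 106 104 103 104  52  73  79  88  96  74 185 181 173 174 177 178 179]
 [103 106 105 104 104 105  45  47  69  84  94  73 177 174 169 178 157 108 173]
 [104 106 104 103 103 103  44  32  31  31  57  71 171 135 102 108 104 102 102]]
-> [0.43, 0.109, 0.025] row [-0.009, -0.001, 0.269, np.float64(-0.002)]
```

Emit:
jog_arm --pt "-0.3 -0.006 -0.001 0.12 0" --pt "-0.3 -0.006 -0.001 0.22 0" --pt "-0.3 -0.006 -0.001 0.267 0" --pt "-0.3 -0.006 -0.001 0.267 0"

```text
time: 35.67
position: [0.4299, 0.1086, 0.0245]
tcp_rot: [[0.883, -0.469, 0.001], [-0.469, -0.883, -0.001], [0.001, 0.0, -1.0]]
ft_force: [-0.1, 0.0, 0.9]
opening: 0.652
grasp_force: 0.0
```

Emit:
jog_arm --pt "0.5 0 0 0 0" --pt "1 0 0 0 0" --pt "1 0 0 0 0" --pt "1 0 0 0 0" --pt "1 0 0 0 0" --newtons 30

```text
time: 36.3
position: [0.4296, 0.11, 0.0253]
tcp_rot: [[0.884, -0.467, 0.002], [-0.467, -0.884, 0.001], [0.001, -0.002, -1.0]]
ft_force: [-0.2, -0.4, 4.7]
opening: 0.175
grasp_force: 30.1
```

Emit:
jog_arm --pt "1 0 0 -0.1 0" --pt "1 0 0 -0.25 0" --pt "1 0 0 -0.4 0" --pt "1 0 0 -0.55 0" --pt "1 0 0 -0.6 0"

```text
time: 36.92
position: [0.43, 0.1102, 0.2068]
tcp_rot: [[0.884, -0.467, 0.003], [-0.467, -0.884, 0.003], [0.001, -0.005, -1.0]]
ft_force: [-0.7, 0.2, -0.7]
opening: 0.179
grasp_force: 29.6
```

Run:
```python
from h import *
look((.054,0,.0218),step=5,r=45)
t=tcp(0,.062,.054,off=(-.0005,.0031,0));plan([(.56,0,.21,-120),(t[0],t[1],.2,t[3]),t])
```

```text
[0.43   0.1102 0.2068] closing -117.8 open 0.179
pred [280.3 152.4]
cols 235 rows 107 step 5
[[117 108 115 178 182 184 183 180 178 177 179 181 178 182 181 180 178 180 177]
 [120 164 107 112 184 183 179 179 181 178 181 183 181 183 176 179 180 178 179]
 [175 182 178 107 172 179 180 178 178 177 185 179 176 176 178 183 179 172 181]
 [166 174 144 105 174 181 182 158  76  66 153 185 178 175 177 178 181 180 177]
 [109 107 104 130 177  84  38  45  53  60  46  40  70 177 179 176 178 178 180]
 [105 109 109 178 127  44  73  84  68  58  83  83  52  96 179 176 177 179 185]
 [106 109 103 166  39  68  58  43  63  69  41  46  92  44 167 179 175 177 179]
 [108 112 109  43  51  79  42 181 176 178 180  41  52  76  44 180 178 177 181]
 [108 106 110  41  85  47 166 179 176 174 172 175  41  83  46 185 175 174 178]
 [106 106 107  40  85  46 184 157 129 128 176 188  36  82  45 178 176 178 175]
 [106 108 106  40  83  46 108 105 106 108 150 177  37  83  43 182 179 177 176]
 [108 109 105  38  70  56  46 107 103 104 159  71  44  91  43 180 176 176 177]
 [106 105 107 101  44  89  47  41  79  86  49  43  77  52 152 173 173 177 180]
 [111 109 106 104  67  47  84  64  47  45  56  75  63  89 176 178 176 181 172]
 [107 110 108 107 114  53  34  49  77  79  60  43  64 178 176 174 176 179 176]
 [106 106 107 175 174 154  30  45  46  46  46  49 124 178 176 175 175 178 174]
 [106 107 110 172 180  97  33  33  42  90  95 100  84 177 175 177 175 176 178]
 [108 107 108 169 180  97  33  33  33  84  95  99  84 180 176 176 177 178 177]
 [109 107 107 155 178  97  33  33  33  32  36  98  96 179 172 178 173 179 179]]
-> [0.56, 0.0, 0.21] row [0.554, 0.124, -0.009, np.float64(0.012)]
-> [0.654, -0.088, 0.2] row [0.419, 0.098, 0.033, np.float64(0.033)]
-> [0.654, -0.088, 0.184] row [0.0, 0.0, 0.055, np.float64(-0.0)]
```

Emit:
jog_arm --pt "1 0.554 0.124 -0.009 0.012" --pt "1 0.554 0.124 -0.009 0.012" --pt "1 0.554 0.124 -0.009 0.012" --pt "1 0.554 0.124 -0.009 0.012" --pt "1 0.554 0.124 -0.009 0.012"

```text
time: 37.6
position: [0.5575, -0.0003, 0.2063]
tcp_rot: [[0.866, -0.5, -0.002], [-0.5, -0.866, 0.001], [-0.002, 0.001, -1.0]]
ft_force: [0.1, 0.7, -0.3]
opening: 0.172
grasp_force: 29.6
```

Emit:
jog_arm --pt "1 0.415 0.098 0.03 0.033" --pt "1 0.415 0.098 0.03 0.033" --pt "1 0.415 0.098 0.03 0.033" --pt "1 0.415 0.098 0.03 0.033" --pt "1 0.415 0.098 0.03 0.033"

```text
time: 38.22
position: [0.6509, -0.0857, 0.1979]
tcp_rot: [[0.811, -0.585, -0.001], [-0.585, -0.811, 0.002], [-0.002, -0.001, -1.0]]
ft_force: [-0.8, 0.0, -0.5]
opening: 0.169
grasp_force: 29.6
```

Run:
```python
from h import *
look((.0552,0,.0218),step=5,r=10)
import pickle;print(pegpix(pickle.load(open("wl.pkl","rb")),0))
plan([tcp(0,s,.0552,off=(-.0005,.0031,0)) for s in (.062,.030)])
```

```text
[ 0.6509 -0.0857  0.1979] closing -125.8 open 0.169
pred [280.5 149.2]
cols 270 rows 139 step 5
[[ 68 113 120  71  58]
 [129 128 129 129  75]
 [127 127 127 127 129]
 [128 111  61 128 129]
 [128 128 125 128 123]]
([[284.4, 60.6], [285.1, 101.2]], [[269, 55, 22, 54, 702]])
-> [0.653, -0.088, 0.184] row [0.009, 0.0, 0.048, np.float64(0.001)]
-> [0.67, -0.1, 0.159] row [0.069, 0.0, 0.082, np.float64(-0.0)]
```

Emit:
jog_arm --pt "1 0.009 0 0.048 0" --pt "1 0.03 0 0.072 0" --pt "1 0.045 0 0.092 0" --pt "1 0.077 0 0.13 0" --pt "1 0.077 0 0.13 0"

```text
time: 38.9
position: [0.6702, -0.1025, 0.1577]
tcp_rot: [[0.809, -0.588, -0.002], [-0.588, -0.809, -0.0], [-0.001, 0.001, -1.0]]
ft_force: [0.1, 0.5, -0.7]
opening: 0.174
grasp_force: 29.6
```

Run:
```python
from h import *
look((.0552,0,.0218),step=5,r=50)
print(arm.state()["ft_force"]);plan([tcp(0,s,.0552,off=(-.0005,.0031,0)) for s in (.03,.008)])
```

```text
[ 0.6702 -0.1025  0.1577] closing -126.0 open 0.174
pred [280.4 149.2]
cols 230 rows 99 step 5
[[128 127 128 127 127 127 128 155 214 216 218 142 126 127 127 126 127 127 126 127 127]
 [128 128 128 128 128 127 126 218 208 208 217 218 126 126 127 126 126 126 125 126 126]
 [132 132 132 132 132 132 127 217 168 206 197 218 130 132 131 131 131 131 131 131 131]
 [130 131 130 130 130 130 130 184 169 206 193 172 129 129 129 129 129 129 129 129 129]
 [127 127 127 127 127 126  81  92 174 208 176 127 126 126 126 126 126 127 127 127 127]
 [128 128 128 129  95  81  81  71  63  54  58  59 104 129 128 128 129 128 128 128 128]
 [125 125 126  78  79  80  54  62  76 101 110  86  65  58 123 126 127 127 127 127 127]
 [129 129 105  82  81  52  66 103  80  65  62  72 102  92  59 129 129 129 129 129 129]
 [127 127  96  81  67  60 107  64  83 178 141  57  58 106  69  86 128 129 130 125 129]
 [131 130  88  82  54  85  77  67 179 206 178  93  76  61 119  61 130 129  58  59 118]
 [130 131  82  82  56 109  63 132 180 207 180 119 132  54 104  62 132 130 124 116 131]
 [128 128 127  81  56 106  62  80 180 207 183 12
[... 297 characters left out ...]
0]
 [ 78  80  80  80  80  76  59  92 110  92  79 102 103  67 112 126 126  70  58 123 126]
 [ 88  80  79  80  81  80  73  47  48  52  55  48  47 105 126 127 127 128 126 127 127]
 [116  82  82  81  81  81  64  74  76  78  83  90  96  78 130 130 132 132 132 132 132]
 [136  81  81  81  81  81  55  86  94 102 110 117 123  72 112 126 113 110 129 129 129]
 [140  81  82  81  81  82  56  60  64 102 109 116 121  63  82  81  82  77 131 130 130]
 [140  79  80  80  80  80  60  45  45  78 108 115 120  63  80  80  74  44 122 127 128]]
[ 1.08051791 -0.00363551 -0.01411264]
-> [0.67, -0.1, 0.159] row [-0.007, -0.007, -0.002, np.float64(0.0)]
-> [0.681, -0.108, 0.142] row [0.047, 0.0, 0.056, np.float64(-0.0)]
```

Emit:
jog_arm --pt "1 0.01 -0.003 0.012 0" --pt "1 0.02 -0.003 0.024 0" --pt "1 0.03 -0.003 0.036 0" --pt "1 0.042 -0.003 0.053 0" --pt "1 0.042 -0.003 0.053 0"

```text
time: 39.58
position: [0.6809, -0.1086, 0.1426]
tcp_rot: [[0.81, -0.587, -0.001], [-0.587, -0.81, 0.0], [-0.001, 0.0, -1.0]]
ft_force: [-0.0, 0.4, -0.1]
opening: 0.173
grasp_force: 29.6
```

Emit:
jog_arm --pt "0.5 0 0 0 0" --pt "0.3 0 0 0 0" --pt "0.2 0 0 0 0" --pt "0.2 0 0 0 0" --pt "0.2 0 0 0 0"

```text
time: 40.2
position: [0.681, -0.1085, 0.1432]
tcp_rot: [[0.81, -0.587, 0.0], [-0.587, -0.81, 0.0], [-0.0, -0.0, -1.0]]
ft_force: [-0.3, -0.6, 0.5]
opening: 0.394
grasp_force: 0.0
```

Emit:
jog_arm --pt "0.2 0 0 -0.05 0" --pt "0.2 0 0 -0.15 0" --pt "0.2 0 0 -0.25 0" --pt "0.2 0 0 -0.35 0" --pt "0.2 0 0 -0.35 0"

```text
time: 40.83
position: [0.6823, -0.1096, 0.2521]
tcp_rot: [[0.809, -0.587, 0.006], [-0.587, -0.809, -0.001], [0.006, -0.003, -1.0]]
ft_force: [0.9, 1.0, -0.8]
opening: 0.399
grasp_force: 0.0
```

Run:
```python
from h import *
print(pose()[0]); plan([(.5,.08,.32,-126)])
```

```text
[ 0.68231913 -0.10963995  0.25208191]
-> [0.5, 0.08, 0.32] row [-0.862, -0.156, -0.231, np.float64(0.0)]
```

Emit:
jog_arm --pt "0.2 -0.862 -0.156 -0.231 0" --pt "0.2 -0.862 -0.156 -0.231 0" --pt "0.2 -0.862 -0.156 -0.231 0" --pt "0.2 -0.862 -0.156 -0.231 0" --pt "0.2 -0.862 -0.156 -0.231 0"

```text
time: 41.45
position: [0.4969, 0.0848, 0.3171]
tcp_rot: [[0.813, -0.582, -0.002], [-0.582, -0.813, 0.002], [-0.003, -0.001, -1.0]]
ft_force: [0.6, -0.7, 0.7]
opening: 0.403
grasp_force: 0.0
```

Run:
```python
from h import *
S=arm.get_image("side");T=arm.get_image("top")
crop(S["pixels"],318,165,418,310,3.4,"pics/a.png",20);crop(T["pixels"],185,105,420,260,1.95,"pics/b.png",20)
a=cv2.imread("pics/a.png");b=cv2.imread("pics/b.png");h=max(a.shape[0],b.shape[0])
g=lambda m:cv2.copyMakeBorder(m,0,h-m.shape[0],0,0,cv2.BORDER_CONSTANT)
cv2.imwrite("pics/fin.png",np.hstack([g(a),g(b)])[:,:800])
```

```text
(no output)
```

View pics/fin.png

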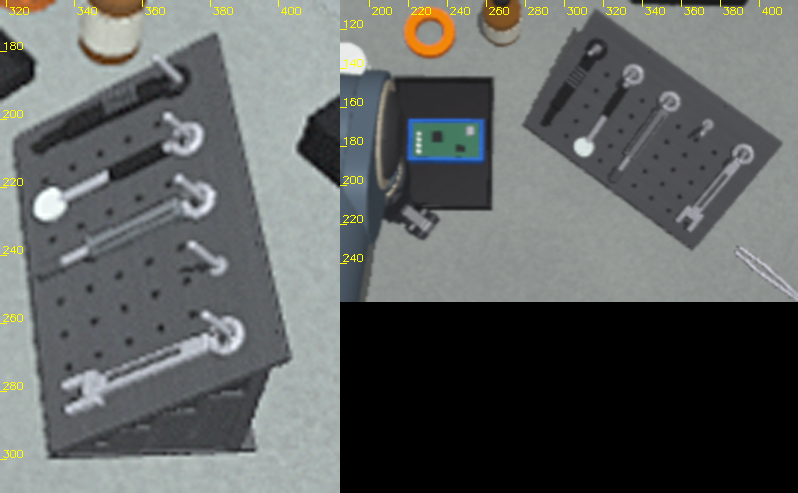

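Final views: pry tool, nut driver and spanner all hang with their pegs through their eyes, down at the rack face. The instrument is in the tray and the mirror hasn't moved. I'm handing in.

```bash
python3 -c "
from cell import arm
print(arm.hand_in())"
```

```text
the job is handed in; nothing more can be done
None
```

The job is handed in, no verdict came back: instrument flat in the tray, open side up; jaw home and locked; spanner, pry tool and nut driver hung on pegs (no scraper was on the bench), all checked in the camera pictures.

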